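Load stone blocks and slide the tray over the step under the drying hood

TASK

Put every squared stone block from the bench into the tray on the loading board, in a single layer, and move the wooden wedge from the hood's base plate down onto the bench. Then slide the loaded tray by its handle up over the step and fully home against the stop under the hood, without lifting it off or tipping it, and swing the turn-bar shut behind it. Leave the broken lump and everything else alone.

Things in the scene. Friction and masses are not known exactly. Their poses are not given: they have to be found in the camera images.
- drying_hood: Fixed grey sheet-metal hood. Origin on the bench under it; +y is the way the tray slides in, x across, z up. Base plate 220 mm wide, top at z = 60, from the mouth edge y = -155 to the stop. Roof and sides only beyond y = -22: side walls' inner faces at x = +-92, roof underside z = 144, roof top 148, duct collar to 206 round y = 75. Before y = -22 it is open above. (mm)
- hood_stop (a point): Centre of the foot of the hood's back wall, the stop: on the plate at y = +126 mm in the hood's frame. The tray's nose tip comes against it.
- loading_board: Fixed plywood board, 190 x 300 mm, before the hood's mouth and in line with it (same axes). Its top is at z = 60 mm in its own frame, y = -150 to +150 mm. Its origin is 3 to 6 mm lower than the hood's: the hood's plate stands 3 to 6 mm higher, a step up, across a gap of 5 to 11 mm.
- tray_floor (a point): Loose aluminium tray, about 0.45 kg; centre of its inner floor, 5 mm above the underside. +y to its nose, -y to its handle. Outside 168 (x) x 198 (y), inside 160 x 190, walls to 22 mm above the underside. Nose lip, 150 wide, slopes up 25 degrees to y = +120, so it rides up the step when pushed. Tail ends at y = -132. Starts on the board, up to 0.28 rad askew. Home: about y = +6 mm in the hood's frame.
- tray_handle (a point): Centre of the tray's wooden handle bar: 60 mm along x, 14 mm thick along y, 24 mm high, on two posts behind the tray; 121 mm behind the tray's centre (tray -y), 48 mm above its underside. Grip it across its 14 mm. Frame parallel to the tray's.
- turn_bar (a joint): Turn-bar at the hood's mouth on an upright pivot at x = -112, y = -143 mm in the hood's frame: 0 = shut (points along the hood's +x, behind the tray's handle posts), growing as it opens, clockwise from above; at 1.57 it points along -y, beside the board; range 0 to 2.0. Starts open at 1.5 to 1.9, clear of the tray's way. Friction 0.03 N m: it stays where it is left.
- bar_knob (a point): Middle of the upright black knob on the turn-bar: 16 mm diameter, 38 mm tall, 35 mm from the pivot, 102 mm above the bench. The bar is 10 mm wide, reaches 97 mm from the pivot and lies 68 to 80 mm above the bench.
- wedge_mid (a point): Pale wooden wedge, 34 mm wide (its x), 110 mm long (its y), 26 mm high at the thick end, 0.05 kg, lying on the hood's base plate in the tray's way, roughly across the mouth. The point is over the centre of its underside, 13 mm up.
- block_1_mid (a point): Pale squared limestone block, 60 mm (its x) x 68 mm (its y) x 55 mm (z) high, 0.2 kg, with uneven broken faces; this point is its centre. It starts on the bench to the right of the loading board. Absent in some starts.
- block_2_mid (a point): Pale squared limestone block, 60 mm (its x) x 68 mm (its y) x 55 mm (z) high, 0.2 kg, with uneven broken faces; this point is its centre. It starts on the bench to the right of the loading board. Absent in some starts.
- block_3_mid (a point): Pale squared limestone block, 60 mm (its x) x 68 mm (its y) x 55 mm (z) high, 0.2 kg, with uneven broken faces; this point is its centre. It starts on the bench to the right of the loading board. Absent in some starts.
- block_4_mid (a point): Pale squared limestone block, 60 mm (its x) x 68 mm (its y) x 55 mm (z) high, 0.2 kg, with uneven broken faces; this point is its centre. It starts on the bench to the right of the loading board. Absent in some starts.
- rubble: Broken lump of stone, 61 x 74 x 46 mm, rounded and irregular, a bystander at the right of the bench; origin at the centre of its underside. Not to be moved.
- mug: Yellow mug, 88 mm high, a bystander at the right; origin at the centre of its underside. Not to be moved.
- tape: Yellow tape measure, 62 mm high, a bystander behind the loading board; origin at the centre of its underside. Not to be moved.
- hammer: Club hammer lying at the left of the bench, a bystander; origin at the centre of its underside. Not to be moved.
Things that resemble listed ones, but are neither listed nor needed, are in the scene too. What is shaped like the part that bears block_1_mid but black is not meant.

How it is judged:
On the way, in this order (a step that is already met when the one before it is completed fails the run):
1. every block is in the tray while the tray is still on the loading board (x of block_1_mid in the frame of tray_floor between -0.065 and 0.065 m and y of block_1_mid in the frame of tray_floor between -0.085 and 0.085 m and z of block_1_mid in the frame of tray_floor between 0.01 and 0.048 m and x of block_2_mid in the frame of tray_floor between -0.065 and 0.065 m and y of block_2_mid in the frame of tray_floor between -0.085 and 0.085 m and z of block_2_mid in the frame of tray_floor between 0.01 and 0.048 m and x of block_3_mid in the frame of tray_floor between -0.065 and 0.065 m and y of block_3_mid in the frame of tray_floor between -0.085 and 0.085 m and z of block_3_mid in the frame of tray_floor between 0.01 and 0.048 m and x of block_4_mid in the frame of tray_floor between -0.065 and 0.065 m and y of block_4_mid in the frame of tray_floor between -0.085 and 0.085 m and z of block_4_mid in the frame of tray_floor between 0.01 and 0.048 m and y of tray_floor in the frame of drying_hood below -0.2 m), for 0.2 s.
2. the loaded tray is home under the hood, the turn-bar not yet shut (y of tray_floor in the frame of drying_hood above -0.01 m and x of tray_floor in the frame of drying_hood between -0.012 and 0.012 m and z of tray_floor in the frame of drying_hood between 0.06 and 0.07 m and angle between tray_floor's own z axis and vertical below 0.03 rad and x of block_1_mid in the frame of tray_floor between -0.065 and 0.065 m and y of block_1_mid in the frame of tray_floor between -0.085 and 0.085 m and z of block_1_mid in the frame of tray_floor between 0.01 and 0.048 m and x of block_2_mid in the frame of tray_floor between -0.065 and 0.065 m and y of block_2_mid in the frame of tray_floor between -0.085 and 0.085 m and z of block_2_mid in the frame of tray_floor between 0.01 and 0.048 m and x of block_3_mid in the frame of tray_floor between -0.065 and 0.065 m and y of block_3_mid in the frame of tray_floor between -0.085 and 0.085 m and z of block_3_mid in the frame of tray_floor between 0.01 and 0.048 m and x of block_4_mid in the frame of tray_floor between -0.065 and 0.065 m and y of block_4_mid in the frame of tray_floor between -0.085 and 0.085 m and z of block_4_mid in the frame of tray_floor between 0.01 and 0.048 m and value of joint turn_bar above 0.5 rad), for 0.2 s.
At the end, for the whole second after the job is handed in: The tray stands flat on the hood's plate, within 15 mm of the stop, every block in it on its floor; the turn-bar is shut to within 0.15 rad; the wedge lies on the bench; all released (y of tray_floor in the frame of drying_hood above -0.01 m and x of tray_floor in the frame of drying_hood between -0.012 and 0.012 m and z of tray_floor in the frame of drying_hood between 0.06 and 0.07 m and angle between tray_floor's own z axis and vertical below 0.03 rad and x of block_1_mid in the frame of tray_floor between -0.065 and 0.065 m and y of block_1_mid in the frame of tray_floor between -0.085 and 0.085 m and z of block_1_mid in the frame of tray_floor between 0.01 and 0.048 m and x of block_2_mid in the frame of tray_floor between -0.065 and 0.065 m and y of block_2_mid in the frame of tray_floor between -0.085 and 0.085 m and z of block_2_mid in the frame of tray_floor between 0.01 and 0.048 m and x of block_3_mid in the frame of tray_floor between -0.065 and 0.065 m and y of block_3_mid in the frame of tray_floor between -0.085 and 0.085 m and z of block_3_mid in the frame of tray_floor between 0.01 and 0.048 m and x of block_4_mid in the frame of tray_floor between -0.065 and 0.065 m and y of block_4_mid in the frame of tray_floor between -0.085 and 0.085 m and z of block_4_mid in the frame of tray_floor between 0.01 and 0.048 m and value of joint turn_bar below 0.15 rad and height (world z) of wedge_mid between 0 and 0.03 m); the robot touches nothing.
It fails at once if the tray is lifted off its supports instead of slid (z of tray_floor in the frame of drying_hood above 0.082 m).
It fails at once if the tray is tipped (angle between tray_floor's own z axis and vertical above 0.2 rad).
It fails at once if a bystander (lump, mug, tape measure, hammer) is disturbed (distance of any of rubble, mug, tape, hammer from where it was at the start of the episode above 0.04 m).
Of block_1, block_2, block_3, block_4 only 2 to 4 are there at a start; the rules pass over those that are not, and their reading is None.
At some moment in a run one of block_1, block_2, block_3, block_4 may be knocked a few centimetres aside while the robot is not near it.
Once in a run the grip may slacken for a moment while it holds something.
It also fails if it takes over 210 s, if anything falls off the work surface, if the arm or the gripper's body presses on something with over 40 N, if the wrist force passes 120 N, or if a joint passes its speed limit or range.

ROBOT

A 6-joint arm with a two-finger parallel gripper is mounted at the origin on a cart in front of the work surface, level with it; the furniture and walls round the work are solid. World frame = base frame: x ahead of the robot, y to its left, z up, the work surface at z = 0. Lengths are in m, angles in rad, forces in N, time in s.
With the tool pointing down it reaches from about 0.3 to 0.95 m from the base axis. Payload 3.1 kg.
Tool frame: the origin (TCP) lies on the mounting face of the last link; the fingertips stand 173 mm ahead of it and the grasp point (between the pads) lies 155 mm ahead of it (finger_overhang is the distance from the TCP to the fingertips, in m); z points along the fingers, y is the line along which they close (so a half turn about z gives the same grasp; the last joint's range is limited). The gripper opens to 85 mm and grips with 20 to 120 N. Pads are 22 mm wide; open, the fingers measure 114 mm over their backs; the gripper's body (76 mm by 85 mm) begins 54 mm behind the grasp point. The pads swing forward as they close: fully open they stand 13 mm farther back than shut.
Start: joints at [1.125, 0.308, 1.634, -0, 1.2, -0.07], TCP at [0.229, 0.581, 0.405] pointing down, gripper open.
Joint ranges: [-3.06, 3.06], [-0.79, 1.96], [0.05, 2.63], [-1.19, 4.34], [0.05, 2.64], [-2.94, 2.94]. Speed limits (rad/s): [2.79, 2.79, 3.14, 3.14, 3.14, 3.14].

INTERFACE

Orientations are given as a rotation vector (axis times angle).
In Python, from bench import read_state, get_image, sign_off, finger_overhang gives the robot as it stands.
- The arm moves only by the shell command python3 -m crank 'ROWS'. ROWS is JSON, a list of rows, each a list of 5 numbers: the finger opening in cm, from 0 to 8.54, then the shift along the tool's x, y, z in cm, then the turn about the tool's z in degrees. In form: [[claw, x, y, z, yaw], ...]. A call has 1 to 5 rows; each row shifts and turns the commanded pose from where the row before left it, along the tool's axes as they then stand; what a row does not reach is not made up. A row lasts 1/10 s, in which the tool goes at most 50 mm and 8.59 degrees, less where a joint would pass 70% of its speed; a pose out of reach is approached as far as the arm can. A call is refused whole if a number of a shift passes 5 or a number of a turn 8.59, either way. A call with a gripper value outside its range is refused whole. The fingers move at their own pace and stop on an object; the grip force is fixed at half the most. Time passes only in rows, so rows that do not move let the fingers close. It gives the time, the measured TCP pose, the force, the opening and the grip force at its end, in the units of the state.
- read_state(): the state, without advancing time (a new reading comes with each control period).
- get_image(name): name is "scene" or "top" or "wrist"; returns a dict with "pixels" (420x560x3 uint8, red, green, blue), "fx", "fy", "cx", "cy" (pixels), "extrinsics" (4x4, takes a point from camera to world coordinates); the wrist camera has in their place "T_tool_cam" (4x4, takes a point from camera to tool coordinates, whose origin is the TCP and whose axes are the flange's). Camera axes: x right, y down, z forward; pixel columns grow to the right and rows downward; lengths in m; the calibration is good to about 2 mm. A picture is of the moment at which its call begins: read the wrist's pose just before it. There is no depth.
- sign_off(): hands the job in; it is judged then, once.
The state is a dict: "time": time; "q": joint angles; "joint_velocities": joint speeds; "joint_efforts": joint torques, N m; "ee_pos": TCP position; "tcp_rot": TCP orientation; "ft_force": force on the tool from outside, world axes, zero at the start; "moment": the same for the moment, N m; "opening": finger opening in m; "grip_force": force on a finger pad.
Only numpy, scipy, OpenCV 4.12 (cv2) and the standard library are available. Lean on these libraries where they do the work, as an engineer would, in place of code of your own. Each camera call takes 0.05 s, during which the arm holds its last target. There are 200 camera calls.

## Working session

There is one attempt and no reset: what is moved stays moved. The work goes in short steps, Python scripts to look and compute and a shell command to move; the robot and the scene stay as the last step left them, time stands still between calls to the robot, and variables do not carry over. Pictures are saved under pics/ and viewed, at most 14 in all, crops included, and the job is handed in when it is done.

```bash
ls; mkdir -p pics; python3 - <<'E'
from bench import *
import cv2
for n in("top","scene"):
    d=get_image(n);cv2.imwrite(f"pics/{n}0.png",d["pixels"][:,:,::-1])
    print(n,d["fx"],d["fy"],d["cx"],d["cy"],d["extrinsics"])
print(read_state(),finger_overhang)
E
```

```text
pics
top 464.87039934547096 464.87039934547096 276.9095328731604 199.40547133283266 [[ 0.05331746 -0.97856435  0.19891972  0.18230223]
 [-0.9985701  -0.0530214   0.00681865 -0.02724937]
 [ 0.00387451 -0.19899884 -0.97999207  1.95763185]
 [ 0.          0.          0.          1.        ]]
scene 534.4756941541973 534.4756941541973 278.13762307224187 212.4585020627006 [[ 0.90227197 -0.26337467  0.34137821 -0.17255801]
 [-0.43089963 -0.52290455  0.73545656 -1.66903973]
 [-0.01519241 -0.81068157 -0.58529016  1.38612435]
 [ 0.          0.          0.          1.        ]]
{'time': 0.1, 'q': array([ 1.12525251e+00,  3.08916456e-01,  1.63504808e+00, -1.68535342e-05,
        1.19971639e+00, -6.97249776e-02]), 'joint_velocities': array([-0.00046561, -0.0018573 , -0.00258814, -0.00038084, -0.00015758,
        0.00033125]), 'joint_efforts': array([ 1.02584529e-04, -4.16401291e+01, -2.77645683e+01,  8.51768107e-06,
        3.95338007e-03,  1.21395186e-05]), 'ee_pos': array([0.22927322, 0.58101697, 0.40356779]), 'tcp_rot': array([-0.58676055, -3.08578335,  0.00317776]), 'ft_force': array([0.19431782, 0.14905309, 0.36006495]), 'moment': array([ 0.02589151,  0.0177907 , -0.03857702]), 'grip_force': 0.0, 'opening': 0.08553294036115676} 0.1734
```

View pics/top0.png

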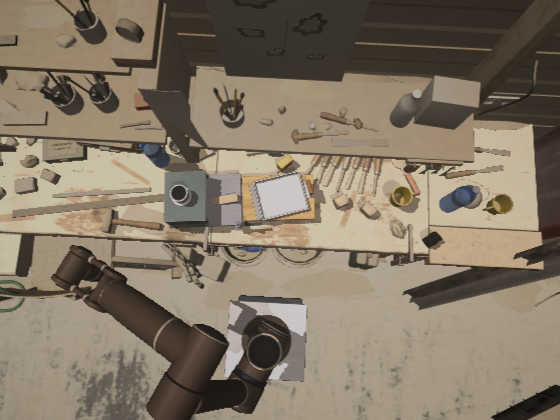

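View pics/scene0.png

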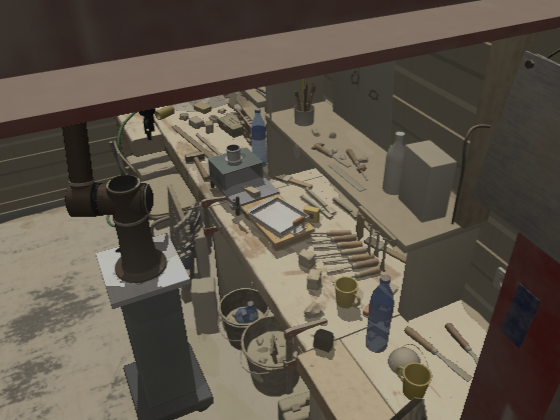

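The top picture shows the hood at (185,197), the wedge at (228,199), the tray at (283,197), block candidates at (342,202) and (369,211), a lump at (398,228), a black one at (432,239), and mugs at (401,196) and (500,205). I'll enlarge the right half of the work area.

```bash
cat > h.py <<'E'
import numpy as np,cv2
from scipy.spatial.transform import Rotation as R
from bench import *
def cam(n):
    s=read_state();d=get_image(n)
    if n=="wrist":
        T=np.eye(4);T[:3,:3]=R.from_rotvec(s["tcp_rot"]).as_matrix();T[:3,3]=s["ee_pos"];d["E"]=T@d["T_tool_cam"]
    else:d["E"]=d["extrinsics"]
    return d
def pix2w(d,u,v,z):
    r=d["E"][:3,:3]@np.array([(u-d["cx"])/d["fx"],(v-d["cy"])/d["fy"],1]);o=d["E"][:3,3]
    return o+r*(z-o[2])/r[2]
def w2pix(d,p):
    c=np.linalg.inv(d["E"])@np.append(p,1);return np.array([d["fx"]*c[0]/c[2]+d["cx"],d["fy"]*c[1]/c[2]+d["cy"]])
def go(p,yawdeg=None):
    """tool-frame cm shift to TCP target p (world), current tool"""
    s=read_state();M=R.from_rotvec(s["tcp_rot"]).as_matrix()
    print("pos",s["ee_pos"].round(4),"toolx",M[:,0].round(3),"tooly",M[:,1].round(3),"toolz",M[:,2].round(3),"t",s["time"],"open",s["opening"],"gf",s["grip_force"],"F",s["ft_force"].round(1))
    print("shift cm",(M.T@(np.array(p)-s["ee_pos"])*100).round(2))
    if yawdeg is not None:
        # desired world direction angle of tool y axis (mod 180)
        cur=np.degrees(np.arctan2(M[1,1],M[0,1]));d=(yawdeg-cur+90)%180-90
        print("tool yaw turn deg (tool z down => -world)",round(-d,2),"q6",s["q"][5])
E
python3 - <<'E'
from h import *
d=cam("top")
for p in[(185,197),(228,199),(283,197),(342,202),(369,211),(398,228),(432,239),(401,196),(285,162)]:print(p,pix2w(d,*p,0.03).round(3))
c=d["pixels"][140:260,160:450,::-1];cv2.imwrite("pics/crop.png",cv2.resize(c,None,fx=2.7,fy=2.7,interpolation=cv2.INTER_CUBIC))
go([0.5,0,0.5])
E
```

```text
(185, 197) [0.563 0.375 0.03 ]
(228, 199) [0.564 0.193 0.03 ]
(283, 197) [ 0.585 -0.039  0.03 ]
(342, 202) [ 0.577 -0.289  0.03 ]
(369, 211) [ 0.545 -0.404  0.03 ]
(398, 228) [ 0.479 -0.526  0.03 ]
(432, 239) [ 0.44  -0.668  0.03 ]
(401, 196) [ 0.617 -0.539  0.03 ]
(285, 162) [ 0.739 -0.04   0.03 ]
pos [0.2293 0.5811 0.4037] toolx [-0.93   0.367  0.   ] tooly [ 0.367  0.93  -0.002] toolz [-0.001 -0.002 -1.   ] t 0.15 open 0.08561519663620602 gf 0.0 F [ 0.5 -0.3  0.1]
shift cm [-46.51 -44.13  -9.56]
```

View pics/crop.png

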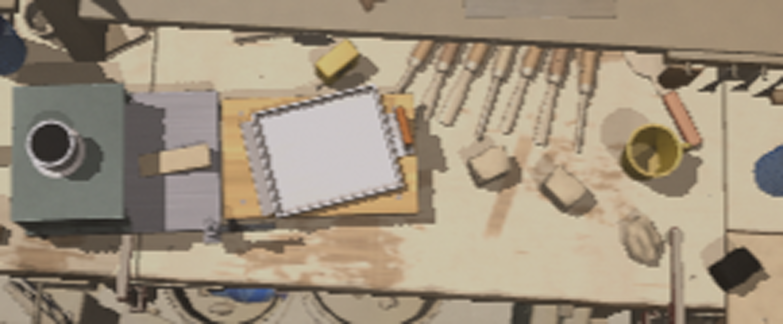

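The crop shows two pale squared blocks, at (490,166) and (566,188). The rounded lump at (641,240) is the rubble, and the black block at (735,270) is not meant. The wedge is at (178,160) and the tray at (325,150), with its handle at (403,127). The turn-bar is at (211,230). I'll move so the wrist camera can see the mouth of the hood.

```bash
python3 -m crank '[[8.5,-3.7,-2.7,-1.2,0],[8.5,-3.7,-2.7,-1.2,0],[8.5,-3.7,-2.7,-1.2,0],[8.5,-3.7,-2.7,-1.2,0],[8.5,-3.7,-2.7,-1.2,0]]'
python3 -m crank '[[8.5,-3.7,-2.7,-1.2,0],[8.5,-3.7,-2.7,-1.2,0],[8.5,-3.7,-2.7,-1.2,0],[8.5,-3.7,-2.7,-1.2,0],[8.5,-3.7,-2.7,-1.2,0]]'
python3 -m crank '[[8.5,0,0,0,0],[8.5,0,0,0,0]]'
python3 - <<'E'
from h import *
d=cam("wrist");print(d["fx"],d["T_tool_cam"],d["E"]);cv2.imwrite("pics/w1.png",d["pixels"][:,:,::-1])
go([0.5,-0.3,0.5],0)
E
```

```text
time: 0.65
ee_pos: [0.3524, 0.3862, 0.4648]
tcp_rot: [-0.586, -3.086, 0.001]
ft_force: [1.4, 0.3, -0.2]
opening: 0.0853
grip_force: 0.0
time: 1.15
ee_pos: [0.475, 0.1926, 0.525]
tcp_rot: [-0.587, -3.086, -0.0]
ft_force: [-0.0, 0.6, -0.8]
opening: 0.0851
grip_force: 0.0
time: 1.35
ee_pos: [0.4749, 0.1935, 0.5247]
tcp_rot: [-0.591, -3.085, -0.001]
ft_force: [-0.6, -0.4, -1.1]
opening: 0.0847
grip_force: 0.0
358.3818446569435 [[ 4.80628782e-04 -9.58585602e-01 -2.84804165e-01  7.37836644e-02]
 [ 9.99999776e-01  5.93105443e-04 -3.08681100e-04 -8.75763263e-04]
 [ 4.64816158e-04 -2.84803953e-01  9.58585673e-01  2.99250706e-02]
 [ 0.00000000e+00  0.00000000e+00  0.00000000e+00  1.00000000e+00]] [[ 3.69232267e-01  8.90995756e-01  2.64185724e-01  4.05977973e-01]
 [ 9.29337147e-01 -3.53988467e-01 -1.04998254e-01  2.19953805e-01]
 [-3.42996604e-05  2.84286350e-01 -9.58739417e-01  4.94767617e-01]
 [ 0.00000000e+00  0.00000000e+00  0.00000000e+00  1.00000000e+00]]
pos [0.4743 0.1943 0.5241] toolx [-0.93   0.368  0.001] tooly [ 0.368  0.93  -0.   ] toolz [-0.001  0.    -1.   ] t 1.4 open 0.08496722995326761 gf 0.0 F [-0.6 -0.4 -0.7]
shift cm [-20.58 -45.02   2.39]
tool yaw turn deg (tool z down => -world) 68.41 q6 -0.8905122240976664
```

View pics/w1.png

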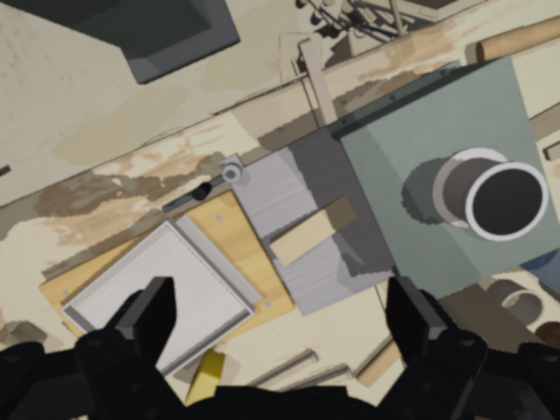

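The wrist picture shows the plate's mouth edge from about (235,188) to (303,315), the roof's front edge from (335,130) to (398,272), and the wedge from (275,250) to (352,213). The turn-bar pivot is at (232,172) with the knob at (203,190), and the tray is at lower left. I'll enlarge it for corners.

```bash
python3 - <<'E'
import cv2
c=cv2.imread("pics/w1.png")[120:330,140:420];cv2.imwrite("pics/w1c.png",cv2.resize(c,None,fx=2.8,fy=2.8,interpolation=cv2.INTER_CUBIC))
E
```

```text
(no output)
```

View pics/w1c.png

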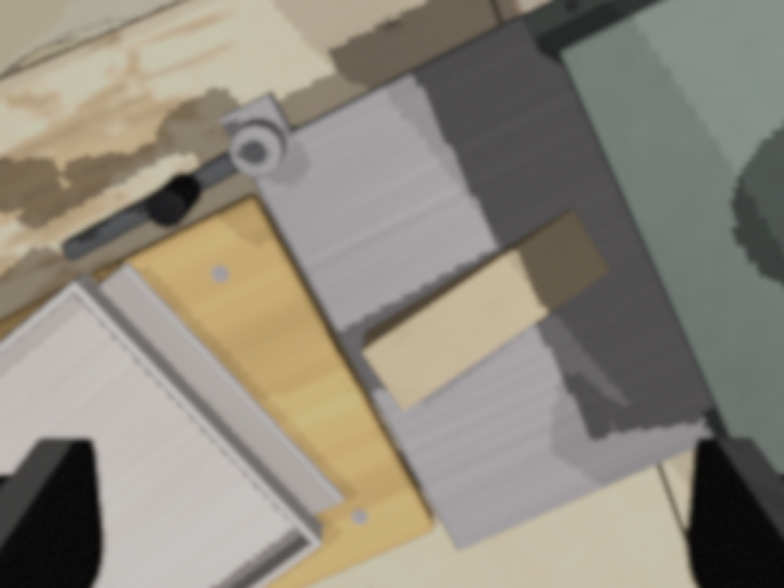

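The crop shows the mouth edge from (265,195) to (458,548), the plate's far edge from (458,548) to (700,455), its near edge from (290,128) to (530,22), the pivot at (255,150) and the knob top at (172,203). The wedge's top corners are (363,348), (405,410), (608,268) and (574,210).

```bash
cat >> h.py <<'E'
import json
def H():
    a=json.load(open("hood.json"));c,s=np.cos(a[2]),np.sin(a[2])
    T=np.eye(4);T[:2,:2]=[[c,-s],[s,c]];T[:2,3]=a[:2];return T
E
python3 - <<'E'
from h import *
from scipy.optimize import least_squares
d=cam("wrist");
f=lambda u,v,z:pix2w(d,140+(u+.5)/2.8-.5,120+(v+.5)/2.8-.5,z)
zp=.06
mouth=[f(u,v,zp)[:2] for u,v in[(300,262),(400,440),(458,548)]]
far=[f(u,v,zp)[:2] for u,v in[(458,548),(560,507),(700,455)]]
near=[f(u,v,zp)[:2] for u,v in[(300,124),(400,81),(530,22)]]
roof=[f(u,v,.148)[:2] for u,v in[(560,50),(640,238),(712,410)]]
def res(a):
    c,s=np.cos(a[2]),np.sin(a[2]);B=np.array([[c,s],[-s,c]]);L=lambda p:B@(p-a[:2])
    return [L(p)[1]+.155 for p in mouth]+[L(p)[0]-.11 for p in far]+[L(p)[0]+.11 for p in near]+[L(p)[1]+.022 for p in roof]
r=least_squares(res,[.56,.33,0]);print("hood",r.x,(r.fun*1000).round(1))
json.dump(list(r.x),open("hood.json","w"))
Hi=np.linalg.inv(H())
for n,u,v,z in[("pivot",255,150,.1),("knobtop",172,203,.121),("bartip",70,248,.08),("wA",363,348,.086),("wB",405,410,.086),("wC",608,268,.061),("wD",574,210,.061),("trayC",322,540,.08),("trayD",83,283,.08)]:
    p=f(u,v,z);print(n,p.round(4),(Hi@np.append(p,1))[:3].round(4))
E
```

```text
hood [0.55100256 0.2937564  0.07189683] [-0.5  2.1  2.6 -2.2 -1.3  2.  -1.4  0.7  2.3 -1.3 -1.3 -1.7]
pivot [0.4479 0.1441 0.1   ] [-0.1136 -0.1419  0.1   ]
knobtop [0.4526 0.1106 0.121 ] [-0.1113 -0.1756  0.121 ]
bartip [0.4596 0.0495 0.08  ] [-0.1087 -0.2371  0.08  ]
wA [0.546 0.15  0.086] [-0.0153 -0.143   0.086 ]
wB [0.58   0.1563 0.086 ] [ 0.019  -0.1392  0.086 ]
wC [0.5595 0.2627 0.061 ] [ 0.0062 -0.0316  0.061 ]
wD [0.5285 0.2571 0.061 ] [-0.0251 -0.035   0.061 ]
trayC [0.6299 0.095  0.08  ] [ 0.0645 -0.2039  0.08  ]
trayD [0.4758 0.0476 0.08  ] [-0.0927 -0.2401  0.08  ]
```

```bash
python3 -m crank '[[5.4,0,0,2,8.4],[5.4,0,0,2,8.4],[5.4,0,0,2,8.4],[5.4,0,0,2,8.4],[5.4,0,0,2,8.4]]' >/dev/null
python3 -m crank '[[5.4,0,0,2,8.3],[5.4,0,0,2,8],[5.4,0,0,0,0]]'
python3 - <<'E'
from h import *
go([0.557,0.187,0.236],10.1)
E
```

```text
time: 2.25
ee_pos: [0.472, 0.1954, 0.3809]
tcp_rot: [-2.009, -2.409, 0.011]
ft_force: [-0.7, 0.3, -0.4]
opening: 0.054
grip_force: 0.0
pos [0.472  0.1954 0.3809] toolx [-0.18   0.984 -0.001] tooly [ 0.984  0.18  -0.008] toolz [-0.008 -0.002 -1.   ] t 2.25 open 0.053971482687566075 gf 0.0 F [-0.7  0.3 -0.4]
shift cm [-2.35  8.33 14.42]
tool yaw turn deg (tool z down => -world) 0.24 q6 0.12654239265970718
```

```bash
python3 -m crank '[[5.4,-1.2,4.1,0,0],[5.4,-1.15,4.2,0,0],[5.4,0,0,4.5,0],[5.4,0,0,4.5,0],[5.4,0,0,2.5,0]]'
python3 -m crank '[[5.4,0,0,1.8,0],[5.4,0,0,1.1,0],[5.4,0,0,0,0]]'
python3 - <<'E'
from h import *
d=cam("wrist");cv2.imwrite("pics/w2.png",d["pixels"][:,:,::-1]);go([0.557,0.187,0.236],10.1)
E
```

```text
time: 2.75
ee_pos: [0.559, 0.1867, 0.2668]
tcp_rot: [-2.008, -2.412, 0.006]
ft_force: [-1.0, -0.5, -0.1]
opening: 0.0537
grip_force: 0.0
time: 3.05
ee_pos: [0.5596, 0.1867, 0.2396]
tcp_rot: [-2.011, -2.411, 0.003]
ft_force: [-0.6, -0.1, 0.5]
opening: 0.054
grip_force: 0.0
pos [0.5603 0.1867 0.2409] toolx [-0.179  0.984  0.   ] tooly [ 0.984  0.179 -0.   ] toolz [-0. -0. -1.] t 3.1 open 0.05382368466510026 gf 0.0 F [-0.6 -0.3  1. ]
shift cm [ 0.09 -0.32  0.49]
tool yaw turn deg (tool z down => -world) 0.2 q6 0.06802714628759159
```

View pics/w2.png

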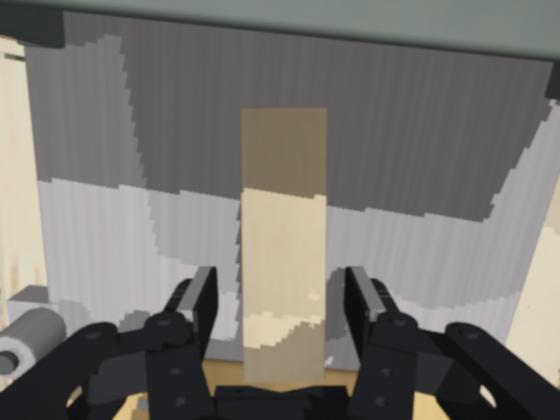

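The wedge, columns 242–327, is centred between the fingers and square to them. Next I'll grip it and lift.

```bash
python3 -m crank '[[5.4,0,0,0.5,0],[2,0,0,0,0],[2,0,0,0,0],[2,0,0,0,0],[2,0,0,0,0]]'
python3 -m crank '[[2,0,0,0,0],[2,0,0,-4,0],[2,0,0,-5,0],[2,0,0,-5,0],[2,0,0,0,0]]'
python3 - <<'E'
from h import *
go([0.455,-0.235,0.25],0)
E
```

```text
time: 3.6
ee_pos: [0.561, 0.1861, 0.2369]
tcp_rot: [2.015, 2.409, 0.003]
ft_force: [-0.1, -0.6, 5.1]
opening: 0.0325
grip_force: 62.6
time: 4.1
ee_pos: [0.5632, 0.1866, 0.3843]
tcp_rot: [2.01, 2.402, 0.02]
ft_force: [2.1, 0.9, 0.2]
opening: 0.0326
grip_force: 62.1
pos [0.5632 0.1866 0.3843] toolx [-0.177  0.984  0.001] tooly [0.984 0.176 0.016] toolz [ 0.016  0.004 -1.   ] t 4.1 open 0.03259638204412415 gf 62.08769515156746 F [2.1 0.9 0.2]
shift cm [-39.6  -18.31  13.09]
tool yaw turn deg (tool z down => -world) 10.17 q6 0.06915415389853276
```

```bash
python3 -m crank '[[2,-4.4,-1.9,0,0],[2,-4.4,-1.9,0,0],[2,-4.4,-1.9,0,0],[2,-4.4,-1.9,0,0],[2,-4.4,-1.9,0,0]]'
python3 -m crank '[[2,-4.4,-1.9,0,0],[2,-4.4,-1.9,1,0],[2,-4.4,-1.9,2,0],[2,-4.4,-1.9,2,0],[2,-4,-1.9,2,0]]'
python3 -m crank '[[2,0,0,4,0],[2,0,0,4,0],[2,0,0,3,0],[2,0,0,0,0]]'
python3 - <<'E'
from h import *
go([0.455,-0.275,0.181],0)
E
```

```text
time: 4.6
ee_pos: [0.5044, -0.0489, 0.3748]
tcp_rot: [-2.015, -2.409, 0.001]
ft_force: [0.1, -0.6, -0.4]
opening: 0.0324
grip_force: 62.0
time: 5.1
ee_pos: [0.45, -0.275, 0.306]
tcp_rot: [-2.016, -2.409, 0.0]
ft_force: [0.3, 0.8, -0.4]
opening: 0.0321
grip_force: 62.0
time: 5.5
ee_pos: [0.4478, -0.2714, 0.1919]
tcp_rot: [-2.009, -2.399, 0.001]
ft_force: [-0.6, 0.9, -1.6]
opening: 0.0326
grip_force: 62.0
pos [ 0.4478 -0.2714  0.1919] toolx [-0.176  0.984  0.009] tooly [ 0.984  0.176 -0.009] toolz [-0.01   0.007 -1.   ] t 5.5 open 0.03262844237135106 gf 62.00669188052416 F [-0.6  0.9 -1.6]
shift cm [-0.49  0.65  1.08]
tool yaw turn deg (tool z down => -world) 10.13 q6 -0.804705690727978
```

```bash
python3 -m crank '[[2,0,0,0.8,0],[2,0,0,0.4,0],[5,0,0,0,0],[5,0,0,0,0],[5,0,0,0,0]]'
python3 -m crank '[[6,0,0,-4,0],[8.5,0,0,-5,0],[8.5,-0.5,2,-5,0],[8.5,-0.5,3,-5,0],[8.5,0,3,-5,0]]'
python3 -m crank '[[8.5,0,0,-5,0],[8.5,0,0,0,0],[8.5,0,0,0,0]]'
python3 - <<'E'
from h import *
d=cam("wrist");cv2.imwrite("pics/w3.png",d["pixels"][:,:,::-1]);np.savez("w3.npz",E=d["E"]);go([0.5,-0.27,0.5],0)
E
```

```text
time: 6.0
ee_pos: [0.4517, -0.2736, 0.1864]
tcp_rot: [2.014, 2.408, 0.0]
ft_force: [0.2, 0.3, 1.3]
opening: 0.0499
grip_force: 0.0
time: 6.5
ee_pos: [0.5218, -0.2698, 0.4102]
tcp_rot: [2.015, 2.407, 0.0]
ft_force: [0.1, -0.1, -0.5]
opening: 0.085
grip_force: 0.0
time: 6.8
ee_pos: [0.5218, -0.2696, 0.4598]
tcp_rot: [2.012, 2.406, 0.001]
ft_force: [-0.2, 0.3, -0.4]
opening: 0.085
grip_force: 0.0
pos [ 0.5211 -0.2694  0.4574] toolx [-0.177  0.984 -0.001] tooly [0.984 0.177 0.   ] toolz [ 0.001 -0.    -1.   ] t 6.85 open 0.08492755259007506 gf 0.0 F [-0.2  1.  -0.9]
shift cm [ 0.31 -2.08 -4.26]
tool yaw turn deg (tool z down => -world) 10.18 q6 -0.7289771907175385
```

View pics/w3.png

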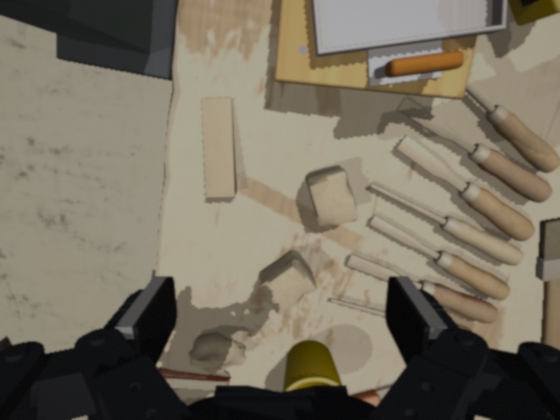

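The wedge lies on the bench at (218,148). Block A is at (331,198), block B at (288,284), the lump at (213,352) and the handle at (425,64). I'll enlarge the blocks to confirm.

```bash
python3 - <<'E'
import cv2
c=cv2.imread("pics/w3.png")[155:315,250:370];cv2.imwrite("pics/w3c.png",cv2.resize(c,None,fx=3.6,fy=3.6,interpolation=cv2.INTER_CUBIC))
E
```

```text
(no output)
```

View pics/w3c.png

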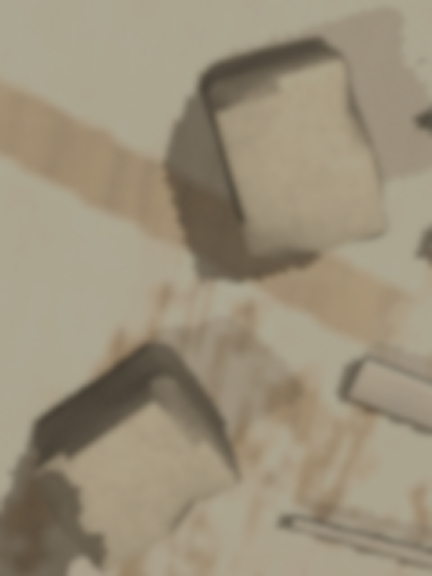

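Both are pale and squared with straight edges. Block A's top-face corners are (217,103), (345,58), (383,236) and (247,251). Block B's are (42,462), (158,385), (235,485) and (108,570).

```bash
python3 - <<'E'
from h import *
d=cam("wrist");d["E"]=np.load("w3.npz")["E"]
f=lambda u,v,z:pix2w(d,250+(u+.5)/3.6-.5,155+(v+.5)/3.6-.5,z)[:2]
for n,c in[("A",[(217,103),(345,58),(383,236),(247,251)]),("B",[(42,462),(158,385),(235,485),(108,570)])]:
    P=np.array([f(u,v,.055) for u,v in c]);print(n,P.mean(0).round(4),[(round(1e3*np.linalg.norm(P[(i+1)%4]-P[i])),round(np.degrees(np.arctan2(*(P[(i+1)%4]-P[i])[::-1])),1)) for i in range(4)])
Hi=np.linalg.inv(H())
g=lambda u,v,z:pix2w(d,u,v,z)
for n,u,v,z in[("handleL",388,66,.12),("handleR",463,61,.12),("tailL",316,54,.077),("tailR",506,30,.077),("boardNear",278,80,.055),("boardFar",466,98,.055)]:
    p=g(u,v,z);print(n,p.round(4),(Hi@np.append(p,1))[:3].round(4))
E
```

```text
A [ 0.5807 -0.2828] [(39, np.float64(30.0)), (56, np.float64(-65.0)), (42, np.float64(-163.2)), (47, np.float64(112.8))]
B [ 0.5518 -0.3939] [(46, np.float64(46.2)), (43, np.float64(-44.1)), (52, np.float64(-132.6)), (45, np.float64(128.4))]
handleL [ 0.5877 -0.152   0.12  ] [ 0.0045 -0.4472  0.12  ]
handleR [ 0.6457 -0.1377  0.12  ] [ 0.0635 -0.4372  0.12  ]
tailL [ 0.5319 -0.1474  0.077 ] [-0.0507 -0.4386  0.077 ]
tailR [ 0.6944 -0.098   0.077 ] [ 0.1149 -0.4011  0.077 ]
boardNear [ 0.5016 -0.1737  0.055 ] [-0.0828 -0.4627  0.055 ]
boardFar [ 0.6886 -0.157   0.055 ] [ 0.1049 -0.4595  0.055 ]
```

Both measure right for the described blocks: A is centred at (0.581,−0.283) and B at (0.552,−0.394). I'll approach A with the grip across its short axis (24°).

```bash
python3 -m crank '[[8.5,0,0,0,-7],[8.5,0,0,0,-7],[8.5,-1.8,2.5,3,0],[8.5,-1.8,2.4,3,0],[8.5,0,0,4.5,0]]'
python3 -m crank '[[8.5,0,0,4.5,0],[8.5,0,0,2,0],[8.5,0,0,0,0],[8.5,0,0,0,0]]'
python3 - <<'E'
from h import *
d=cam("wrist");cv2.imwrite("pics/w4.png",d["pixels"][:,:,::-1]);np.savez("w4.npz",E=d["E"]);go([0.5807,-0.2828,0.193],24)
E
```

```text
time: 7.4
ee_pos: [0.5834, -0.2833, 0.3514]
tcp_rot: [1.704, 2.633, 0.001]
ft_force: [0.8, 0.2, -0.0]
opening: 0.085
grip_force: 0.0
time: 7.8
ee_pos: [0.5802, -0.2823, 0.2854]
tcp_rot: [-1.706, -2.634, 0.0]
ft_force: [-0.0, 0.3, -0.2]
opening: 0.0847
grip_force: 0.0
pos [ 0.581  -0.2827  0.2874] toolx [-0.409  0.912 -0.   ] tooly [0.912 0.409 0.   ] toolz [ 0. -0. -1.] t 7.85 open 0.08487036698529568 gf 0.0 F [-0.3  0.1  0.2]
shift cm [ 0.01 -0.03  9.44]
tool yaw turn deg (tool z down => -world) 0.15 q6 -0.9418173234360038
```

View pics/w4.png

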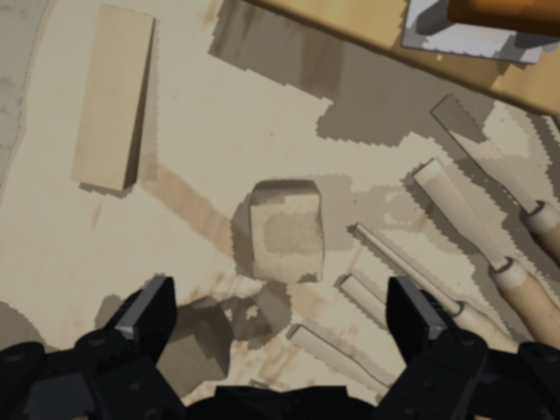

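```bash
python3 - <<'E'
from h import *
d=cam("wrist");d["E"]=np.load("w4.npz")["E"]
P=np.array([pix2w(d,u,v,.055)[:2] for u,v in[(251,203),(320,193),(323,274),(253,281)]]);print(P.mean(0),[round(1e3*np.linalg.norm(P[(i+1)%4]-P[i])) for i in range(4)])
go(np.append(P.mean(0),.193))
for p in [(197,350),(358,226),(425,165)]:print(pix2w(d,*p,.02).round(3))
E
```

```text
[ 0.58203358 -0.2824794 ] [40, 51, 43, 50]
pos [ 0.5814 -0.283   0.2885] toolx [-0.409  0.912 -0.002] tooly [0.912 0.409 0.002] toolz [ 0.002 -0.001 -1.   ] t 7.9 open 0.08505147923075533 gf 0.0 F [-0.7 -0.4  0.4]
shift cm [0.04 0.06 9.55]
[ 0.562 -0.405  0.02 ]
[ 0.629 -0.265  0.02 ]
[ 0.649 -0.21   0.02 ]
```

```bash
python3 -m crank '[[7.2,0,0.1,4,0],[7.2,0,0,4,0],[7.2,0,0,1.7,0],[7.2,0,0,0,0],[3,0,0,0,0]]'
python3 -m crank '[[3,0,0,0,0],[3,0,0,0,0],[3,0,0,0,0],[3,0,0,0,0]]'
python3 -m crank '[[3,0,0,-4,0],[3,0,0,-4,0],[3,0,0,-4,0],[3,0,0,0,0]]'
python3 - <<'E'
from h import *
t=np.array([.582,-.027]);ey=np.array([-.292,.956])
go(np.append(t+.042*ey,.27),17)
E
```

```text
time: 8.4
ee_pos: [0.5827, -0.2826, 0.1917]
tcp_rot: [1.706, 2.635, 0.0]
ft_force: [0.5, 0.1, 0.1]
opening: 0.0591
grip_force: 0.0
time: 8.8
ee_pos: [0.5835, -0.283, 0.1932]
tcp_rot: [1.704, 2.632, 0.001]
ft_force: [0.3, -0.3, 7.5]
opening: 0.0446
grip_force: 61.0
time: 9.2
ee_pos: [0.5844, -0.2835, 0.318]
tcp_rot: [1.699, 2.625, 0.001]
ft_force: [1.2, -1.4, -0.6]
opening: 0.0448
grip_force: 61.3
pos [ 0.5844 -0.2835  0.318 ] toolx [-0.409  0.912 -0.012] tooly [0.912 0.41  0.008] toolz [ 0.012 -0.007 -1.   ] t 9.2 open 0.044758555433981495 gf 61.321005931677064 F [ 1.2 -1.4 -0.6]
shift cm [27.72 10.77  4.57]
tool yaw turn deg (tool z down => -world) 7.18 q6 -0.9405620075845942
```

```bash
python3 -m crank '[[3,0,0,-4,3.6],[3,0,0,0,3.6],[3,4.8,1.2,0,0],[3,4.8,1.2,0,0],[3,4.8,1.2,0,0]]'
python3 -m crank '[[3,4.8,1.2,0,0],[3,4.8,1.2,0,0],[3,4.8,1.2,0,0],[3,0,0,0,0]]'
python3 - <<'E'
from h import *
t=np.array([.582,-.027]);ey=np.array([-.292,.956])
go(np.append(t+.042*ey,.265),17)
d=cam("wrist");cv2.imwrite("pics/w5.png",d["pixels"][:,:,::-1]);np.savez("w5.npz",E=d["E"])
E
```

```text
time: 9.7
ee_pos: [0.5731, -0.1326, 0.3487]
tcp_rot: [-1.87, -2.521, 0.001]
ft_force: [0.8, 0.3, -2.2]
opening: 0.0448
grip_force: 61.3
time: 10.1
ee_pos: [0.565, 0.0199, 0.3487]
tcp_rot: [-1.859, -2.527, -0.001]
ft_force: [-0.2, -1.0, -2.5]
opening: 0.0451
grip_force: 61.3
pos [0.565  0.0199 0.3487] toolx [-0.298  0.955  0.004] tooly [ 0.955  0.298 -0.002] toolz [-0.003  0.003 -1.   ] t 10.1 open 0.04506446714842607 gf 61.272891866756254 F [-0.2 -1.  -2.5]
shift cm [-0.82  0.27  8.37]
tool yaw turn deg (tool z down => -world) 0.32 q6 -0.34645508904339584
```

View pics/w5.png

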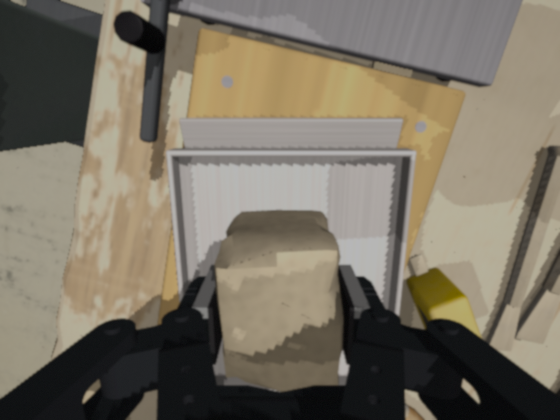

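The block hangs squarely over the tray. The tray's nose rim runs from (168,152) to (414,153), and the tray is otherwise empty. The knob is at (140,35). Lowering now.

```bash
python3 -m crank '[[3,-0.5,0.5,3.5,0],[3,-0.3,0.3,3.5,0],[3,0,0,1.4,0],[3,0,0,0.5,0],[3,0,0,0,0]]'
python3 -m crank '[[3,0,0,0.3,0],[3,0,0,0,0]]'
python3 - <<'E'
from h import *
d=cam("wrist");d["E"]=np.load("w5.npz")["E"];Hi=np.linalg.inv(H())
a,b=[pix2w(d,u,v,.079) for u,v in((168,152),(414,153))];e=(b-a)[:2];L=np.linalg.norm(e);e/=L
c=(a+b)[:2]/2-.099*np.array([-e[1],e[0]]);print("tray",L,c,np.degrees(np.arctan2(e[1],e[0])))
print("knob",pix2w(d,127,22,.121),"bartip",pix2w(d,149,137,.08), "plateCorner",Hi@np.append(pix2w(d,492,82,.06),1))
E
```

```text
time: 10.65
ee_pos: [0.5763, 0.0084, 0.2604]
tcp_rot: [-1.87, -2.523, 0.001]
ft_force: [1.4, 0.0, -2.3]
opening: 0.0447
grip_force: 61.2
time: 10.85
ee_pos: [0.5772, 0.0089, 0.2593]
tcp_rot: [1.868, 2.523, 0.002]
ft_force: [-0.9, -0.2, -1.7]
opening: 0.0448
grip_force: 61.2
tray 0.1633093967054534 [ 0.58496168 -0.02948228] 17.137444552617502
knob [0.45581397 0.10626833 0.121     ] bartip [0.46407877 0.04708351 0.08      ] plateCorner [ 0.11076917 -0.15309625  0.06        1.        ]
```

```bash
python3 -m crank '[[3,0,0,0.3,0],[3,0,0,0.2,0],[3,0,0,0,0]]'
python3 -m crank '[[7,0,0,0,0],[7,0,0,0,0],[8,0,0,0,0],[8,0,0,-3,0],[8,0,0,-4,0]]'
python3 -m crank '[[8.5,0,0,-4,0],[8.5,-4.5,-1.5,-3,0],[8.5,-4.5,-1.5,0,0],[8.5,-4.5,-1.5,0,0],[8.5,-4.5,-1.5,0,0]]'
python3 -m crank '[[8.5,-4.5,-1.5,0,0],[8.5,0,0,0,0],[8.5,0,0,0,0]]'
python3 - <<'E'
from h import *
go([.5518,-.3939,.3],-48)
d=cam("wrist");cv2.imwrite("pics/w6.png",d["pixels"][:,:,::-1]);np.savez("w6.npz",E=d["E"])
E
```

```text
time: 11.2
ee_pos: [0.5767, 0.0092, 0.2531]
tcp_rot: [1.869, 2.525, 0.0]
ft_force: [0.6, 0.2, -1.6]
opening: 0.0445
grip_force: 61.3
time: 11.7
ee_pos: [0.5752, 0.0092, 0.3211]
tcp_rot: [-1.866, -2.521, 0.006]
ft_force: [-0.3, -0.8, 0.1]
opening: 0.08
grip_force: 0.0
time: 12.2
ee_pos: [0.5717, -0.1769, 0.3907]
tcp_rot: [1.868, 2.524, 0.001]
ft_force: [0.6, 0.1, -1.1]
opening: 0.0847
grip_force: 0.0
time: 12.5
ee_pos: [0.5703, -0.224, 0.3897]
tcp_rot: [-1.873, -2.522, -0.001]
ft_force: [0.3, -0.2, 0.4]
opening: 0.085
grip_force: 0.0
pos [ 0.5703 -0.224   0.3897] toolx [-0.289  0.957  0.001] tooly [0.957 0.289 0.   ] toolz [-0.     0.001 -1.   ] t 12.5 open 0.08498978131715094 gf 0.0 F [ 0.3 -0.2  0.4]
shift cm [-15.74  -6.69   8.95]
tool yaw turn deg (tool z down => -world) 64.81 q6 -0.7389907875268302
```

View pics/w6.png

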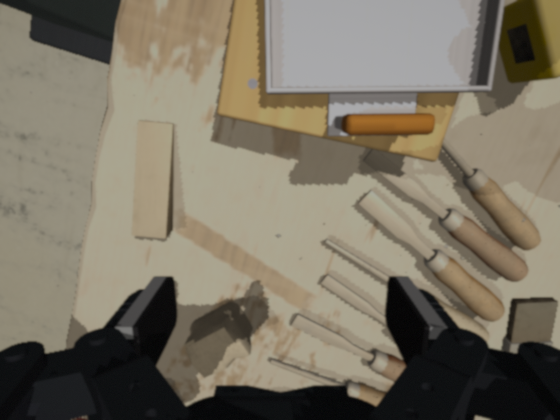

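This view shows the tray and the wedge, both still in place. Block B is hidden behind the left finger at about (200,320). I'll turn and move over it, then look again.

```bash
python3 -m crank '[[8.5,0,0,0,8.1],[8.5,0,0,0,8.1],[8.5,0,0,0,8.1],[8.5,0,0,0,8.1],[8.5,0,0,0,8.1]]'>/dev/null
python3 -m crank '[[8.5,0,0,0,8.1],[8.5,0,0,0,8.1],[8.5,0,0,0,8.1],[8.5,-3.2,2.8,0,0],[8.5,-3.2,2.8,2,0]]'>/dev/null
python3 -m crank '[[8.5,-3.2,2.8,2,0],[8.5,-3.1,3,2,0],[8.5,0,0,3,0],[8.5,0,0,0,0],[8.5,0,0,0,0]]'
python3 - <<'E'
from h import *
go([.5518,-.3939,.193],-48)
d=cam("wrist");cv2.imwrite("pics/w7.png",d["pixels"][:,:,::-1]);np.savez("w7.npz",E=d["E"])
E
```

```text
time: 14.05
ee_pos: [0.5534, -0.3906, 0.2989]
tcp_rot: [-2.927, -1.132, 0.002]
ft_force: [-0.1, 0.9, 0.4]
opening: 0.0852
grip_force: 0.0
pos [ 0.5534 -0.3906  0.2989] toolx [0.74  0.673 0.   ] tooly [ 0.673 -0.74  -0.003] toolz [-0.002  0.002 -1.   ] t 14.05 open 0.08516602732998267 gf 0.0 F [-0.1  0.9  0.4]
shift cm [-0.34  0.17 10.59]
tool yaw turn deg (tool z down => -world) 0.28 q6 0.15359296383657045
```

View pics/w7.png

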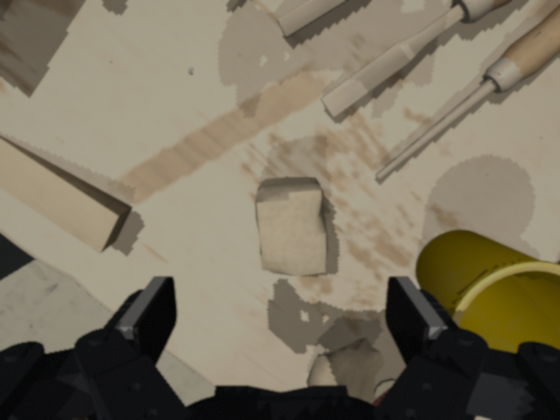

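Block B is square to the fingers, with its top face at (258–327, 197–272). The mug rim at (420,262) needs a clearance check.

```bash
python3 - <<'E'
from h import *
d=cam("wrist");d["E"]=np.load("w7.npz")["E"]
P=np.array([pix2w(d,u,v,.055)[:2] for u,v in[(258,200),(320,194),(327,271),(262,273)]]);m=P.mean(0);print(m)
go(np.append(m,.19),-48)
M=R.from_rotvec(read_state()["tcp_rot"]).as_matrix()
for u,v in[(418,262),(428,235),(440,300)]:
  for z in(.03,.088):
    p=pix2w(d,u,v,z);print(u,v,z,p.round(3),(M.T@(p-np.append(m,z)))[:2].round(3))
E
```

```text
[ 0.55279396 -0.39866291]
pos [ 0.5543 -0.3912  0.3015] toolx [0.74  0.673 0.001] tooly [ 0.673 -0.74   0.002] toolz [ 0.002 -0.001 -1.   ] t 14.15 open 0.08495800254041123 gf 0.0 F [0.1 0.1 1.1]
shift cm [-0.62  0.43 11.15]
tool yaw turn deg (tool z down => -world) 0.3 q6 0.1535024725502506
418 262 0.03 [ 0.593 -0.486  0.03 ] [-0.029  0.092]
418 262 0.088 [ 0.596 -0.451  0.088] [-0.003  0.068]
428 235 0.03 [ 0.612 -0.476  0.03 ] [-0.008  0.097]
428 235 0.088 [ 0.61  -0.443  0.088] [0.012 0.072]
440 300 0.03 [ 0.584 -0.522  0.03 ] [-0.06   0.112]
440 300 0.088 [ 0.589 -0.478  0.088] [-0.027  0.083]
```

```bash
python3 -m crank '[[6.6,-0.6,0.4,3,0],[6.6,0,0,4,0],[6.6,0,0,4,0],[6.6,0,0,0,0],[3,0,0,0,0]]'
python3 -m crank '[[3,0,0,0,0],[3,0,0,0,0],[3,0,0,0,0],[3,0,0,0,0]]'
python3 -m crank '[[3,0,0,-5,0],[3,0,0,-5,0],[3,0,0,-5,0],[3,0,0,-3,0],[3,0,0,0,0]]'
python3 -m crank '[[3,0,0,0,-8.1],[3,0,0,0,-8.1],[3,0,0,0,-8.1],[3,0,0,0,-8.1],[3,0,0,0,-8.1]]'>/dev/null
python3 -m crank '[[3,0,0,0,-8.1],[3,0,0,0,-8.1],[3,0,0,0,-8.1],[3,0,0,0,0]]'
python3 - <<'E'
from h import *
t=np.array([.584,-.028]);ey=np.array([-.292,.956])
go(np.append(t-.042*ey,.26),17)
E
```

```text
time: 14.65
ee_pos: [0.5521, -0.3989, 0.1908]
tcp_rot: [2.93, 1.132, 0.0]
ft_force: [0.0, -0.3, 1.2]
opening: 0.0526
grip_force: 0.0
time: 15.05
ee_pos: [0.5525, -0.4003, 0.1927]
tcp_rot: [2.928, 1.129, 0.004]
ft_force: [-0.7, 1.2, 5.7]
opening: 0.0449
grip_force: 60.8
time: 15.55
ee_pos: [0.5528, -0.401, 0.3775]
tcp_rot: [2.92, 1.126, 0.01]
ft_force: [0.4, -0.8, -1.9]
opening: 0.0451
grip_force: 61.1
time: 16.45
ee_pos: [0.5505, -0.3991, 0.367]
tcp_rot: [-1.867, -2.521, -0.0]
ft_force: [-0.3, 0.2, -1.5]
opening: 0.0454
grip_force: 60.9
pos [ 0.5505 -0.3991  0.367 ] toolx [-0.291  0.957  0.004] tooly [ 0.957  0.291 -0.002] toolz [-0.003  0.003 -1.   ] t 16.45 open 0.045376494502121834 gf 60.893021260999376 F [-0.3  0.2 -1.5]
shift cm [30.29 14.05 10.77]
tool yaw turn deg (tool z down => -world) -0.05 q6 -0.9869906720488039
```

```bash
python3 -m crank '[[3,4.3,2,0,0],[3,4.3,2,0,0],[3,4.3,2,0,0],[3,4.3,2,0,0],[3,4.3,2,0,0]]'
python3 -m crank '[[3,4.3,2,0,0],[3,4.2,2,0,0],[3,0,0,2,0],[3,0,0,0,0],[3,0,0,0,0]]'
python3 - <<'E'
from h import *
t=np.array([.584,-.028]);ey=np.array([-.292,.956])
go(np.append(t-.045*ey,.255),17)
E
```

```text
time: 16.95
ee_pos: [0.5836, -0.1629, 0.3683]
tcp_rot: [-1.873, -2.52, 0.001]
ft_force: [-0.2, 0.1, -1.7]
opening: 0.0452
grip_force: 61.0
time: 17.45
ee_pos: [0.5969, -0.0719, 0.3483]
tcp_rot: [-1.87, -2.521, 0.003]
ft_force: [1.2, -0.5, -1.8]
opening: 0.0453
grip_force: 60.9
pos [ 0.5969 -0.0719  0.3483] toolx [-0.29   0.957  0.001] tooly [ 0.957  0.29  -0.003] toolz [-0.003  0.    -1.   ] t 17.45 open 0.04528366963525176 gf 60.89486716737156 F [ 1.2 -0.5 -1.8]
shift cm [0.06 0.08 9.33]
tool yaw turn deg (tool z down => -world) -0.12 q6 -0.48644351525342583
```

```bash
python3 -m crank '[[3,0,0,4,0],[3,0,0,4,0],[3,0,0,1,0],[3,0,0,0.3,0],[3,0,0,0,0]]'
python3 -m crank '[[3,0,0,0.2,0],[7,0,0,0,0],[7,0,0,0,0],[8,0,0,-3,0],[8,0,0,-4,0]]'
python3 -m crank '[[8.5,0,0,-5,0],[8.5,-3,0,-5,0],[8.5,0,0,0,0],[8.5,0,0,0,0]]'
python3 - <<'E'
from h import *
go([.62,-.14,.4],107)
d=cam("wrist");cv2.imwrite("pics/w8.png",d["pixels"][:,:,::-1]);np.savez("w8.npz",E=d["E"])
E
```

```text
time: 17.95
ee_pos: [0.5984, -0.0727, 0.2578]
tcp_rot: [1.87, 2.522, 0.001]
ft_force: [0.3, 0.1, -1.1]
opening: 0.0454
grip_force: 60.9
time: 18.45
ee_pos: [0.5966, -0.0715, 0.3238]
tcp_rot: [-1.867, -2.522, 0.003]
ft_force: [1.1, 0.2, 0.4]
opening: 0.0803
grip_force: 0.0
time: 18.85
ee_pos: [0.6057, -0.0968, 0.4206]
tcp_rot: [1.867, 2.52, 0.004]
ft_force: [-0.4, 0.1, -1.8]
opening: 0.0848
grip_force: 0.0
pos [ 0.6057 -0.0968  0.4206] toolx [-0.291  0.957 -0.003] tooly [0.957 0.291 0.005] toolz [ 0.005 -0.001 -1.   ] t 18.85 open 0.08476628606462461 gf 0.0 F [-0.4  0.1 -1.8]
shift cm [-4.54  0.1   2.07]
tool yaw turn deg (tool z down => -world) 89.92 q6 -0.524912391892439
```

View pics/w8.png

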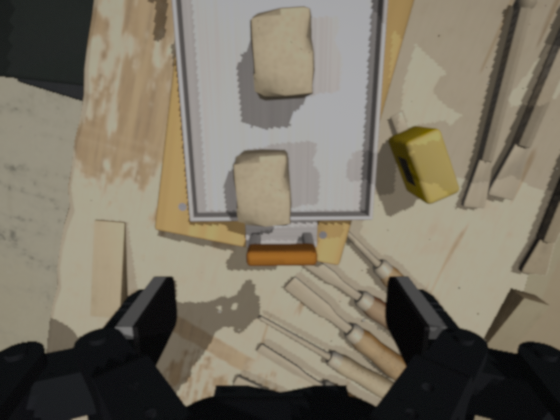

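Both blocks stand in the tray, at (283,52) and (263,188). The handle is at (282,255), from (248,252) to (316,252), and the tail rim runs from (190,220) to (370,217). No other pale blocks are on the bench here.

```bash
python3 - <<'E'
from h import *
d=cam("wrist");d["E"]=np.load("w8.npz")["E"]
a,b=[pix2w(d,u,v,.079)[:2] for u,v in((190,219),(370,217))];e=(b-a);L=np.linalg.norm(e);e/=L;n=np.array([-e[1],e[0]])
c=(a+b)/2+.099*n;print("tray",L,c,np.degrees(np.arctan2(e[1],e[0])))
for nm,u,v,z in[("A",283,52,.116),("B",263,188,.116),("hl",248,250,.115),("hr",316,250,.115)]:
    p=pix2w(d,u,v,z)[:2];print(nm,p.round(4),"tray",(p-c)@e,(p-c)@n)
E
```

```text
tray 0.16373137873108462 [ 0.58208095 -0.02506447] 17.556167715124015
A [0.575 0.009] tray 0.0035206285066386876 0.03456932957719021
B [ 0.5887 -0.0889] tray -0.012958199436856901 -0.06288379848050883
hl [ 0.5914 -0.143 ] tray -0.02669526445630743 -0.11525348209360198
hr [ 0.6452 -0.1267] tray 0.02951868359929679 -0.11592679540025844
```

```bash
python3 -m crank '[[4.5,0,0,0,8.2],[4.5,0,0,0,8.2],[4.5,0,0,0,8.2],[4.5,0,0,0,8.2],[4.5,0,0,0,8.2]]'>/dev/null
python3 -m crank '[[4.5,0,0,0,8.2],[4.5,0,0,0,8.2],[4.5,0,0,0,8.2],[4.5,0,0,0,8.2],[4.5,0,0,0,8.2]]'>/dev/null
python3 -m crank '[[4.5,0,0,0,8],[4.5,0,4.3,3,0],[4.5,0,0,4,0],[4.5,0,0,0,0],[4.5,0,0,0,0]]'
cat >> h.py <<'E'
def handle():
    d=cam("wrist");hsv=cv2.cvtColor(d["pixels"],cv2.COLOR_RGB2HSV)
    m=cv2.inRange(hsv,(5,190,60),(15,255,255));n,l,st,ce=cv2.connectedComponentsWithStats(m);i=1+st[1:,4].argmax()
    ys,xs=np.where(l==i);P=np.array([pix2w(d,x,y,.112)[:2] for x,y in zip(xs,ys)])
    w,h,a=cv2.minAreaRect((P*1000).astype(np.float32))[0:3]
    print("handle",np.array(w).round(1),np.array(h).round(1),a,st[i]);return np.array(w)/1000
E
python3 - <<'E'
from h import *
p=handle();go(np.append(p,.262),107.3)
E
```

```text
time: 20.45
ee_pos: [0.616, -0.1348, 0.3463]
tcp_rot: [-3.104, -0.464, 0.009]
ft_force: [0.4, -0.3, -0.5]
opening: 0.0452
grip_force: 0.0
handle [ 599.2 -152.7] [9.3 6.8] 28.126590728759766 [296 255  12  15  66]
pos [ 0.617  -0.1349  0.3485] toolx [ 0.956  0.293 -0.001] tooly [ 0.293 -0.956 -0.001] toolz [-0.002  0.001 -1.   ] t 20.5 open 0.04491205671844775 gf 0.0 F [0.6 0.2 0.9]
shift cm [-2.21  1.2   8.66]
tool yaw turn deg (tool z down => -world) -0.29 q6 0.9895461897895272
```

```bash
python3 - <<'E'
from h import *
d=cam("wrist");hsv=cv2.cvtColor(d["pixels"],cv2.COLOR_RGB2HSV);cv2.imwrite("pics/w9.png",d["pixels"][:,:,::-1])
u,v=w2pix(d,[.6185,-.138,.115]).astype(int);print(u,v);print(hsv[v-60:v+60:12,u-60:u+60:10].tolist())
E
```

```text
286 230
[[[13, 13, 175], [13, 13, 175], [11, 12, 175], [0, 5, 170], [13, 14, 128], [23, 6, 182], [11, 13, 158], [15, 16, 95], [23, 6, 181], [20, 107, 186], [19, 108, 182], [19, 56, 113]], [[10, 13, 172], [13, 13, 172], [13, 13, 172], [0, 1, 177], [11, 16, 129], [24, 7, 181], [13, 133, 107], [16, 188, 136], [13, 113, 90], [19, 121, 122], [18, 99, 118], [18, 55, 116]], [[13, 13, 172], [10, 13, 172], [13, 13, 171], [10, 4, 178], [15, 16, 129], [20, 4, 178], [14, 153, 138], [16, 184, 166], [15, 187, 108], [19, 118, 128], [18, 53, 125], [18, 53, 125]], [[20, 62, 94], [20, 63, 97], [18, 60, 97], [15, 17, 117], [11, 16, 129], [30, 3, 172], [14, 150, 138], [16, 183, 166], [15, 188, 106], [19, 122, 125], [20, 53, 125], [19, 55, 125]], [[19, 60, 136], [19, 61, 138], [18, 63, 106], [18, 36, 71], [11, 16, 129], [11, 16, 130], [15, 176, 135], [16, 183, 167], [15, 187, 105], [18, 115, 115], [18, 58, 123], [19, 55, 125]], [[20, 55, 184], [20, 55, 182], [19, 59, 160], [17, 58, 62], [11, 16, 128], [11, 16, 130], [15, 172, 135], [16, 181, 161], [15, 181, 103], [18, 59, 122], [18, 54, 123], [20, 53, 124]], [[20, 55, 182], [19, 56, 178], [19, 56, 167], [18, 60, 64], [11, 16, 127], [15, 16, 130], [15, 164, 137], [16, 184, 161], [15, 179, 101], [19, 56, 124], [18, 56, 123], [19, 55, 125]], [[19, 55, 182], [19, 57, 174], [19, 58, 162], [19, 55, 74], [19, 113, 115], [19, 121, 126], [16, 180, 119], [15, 187, 101], [16, 171, 85], [17, 80, 109], [18, 68, 117], [22, 41, 185]], [[18, 73, 59], [19, 59, 161], [19, 64, 132], [11, 15, 132], [18, 109, 112], [19, 120, 123], [16, 170, 84], [15, 188, 102], [15, 149, 82], [17, 81, 110], [18, 63, 130], [23, 52, 44]], [[170, 55, 14], [19, 61, 143], [18, 38, 154], [0, 0, 183], [18, 106, 115], [19, 118, 128], [21, 104, 186], [20, 107, 186], [18, 53, 124], [19, 56, 124], [23, 40, 183], [0, 40, 19]]]
```

View pics/w9.png

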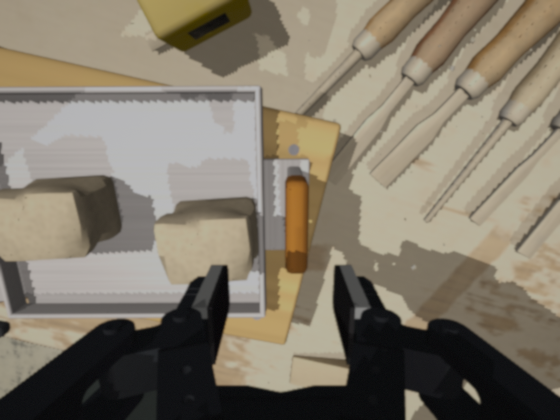

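The handle bar is at (286–308, 176–272), parallel to the fingers. I'll fix the colour mask to match it.

```bash
sed -i 's/(5,190,60),(15,255,255)/(13,145,78),(17,255,255)/' h.py; python3 - <<'E'
from h import *
p=handle();go(np.append(p,.262),107.3)
d=cam("wrist");print(pix2w(d,297,182,.115),pix2w(d,297,268,.115),pix2w(d,297,224,.113))
E
```

```text
handle [ 621.8 -143. ] [61.2 13.5] 17.196792602539062 [ 284  178   23   96 1981]
pos [ 0.6178 -0.1351  0.3509] toolx [0.956 0.293 0.002] tooly [ 0.293 -0.956  0.001] toolz [ 0.003 -0.001 -1.   ] t 20.6 open 0.045206730856515824 gf 0.0 F [-0.1 -0.9  0.3]
shift cm [0.12 0.86 8.89]
tool yaw turn deg (tool z down => -world) -0.28 q6 0.9894971724442997
[ 0.65004872 -0.13557282  0.115     ] [ 0.59789034 -0.15231253  0.115     ] [ 0.62492285 -0.14373053  0.113     ]
```

```bash
python3 -m crank '[[4.5,0.1,0.8,3,0],[4.5,0,0,3,0],[4.5,0,0,2.7,0],[4.5,0,0,0,0]]'
python3 -m crank '[[0.8,0,0,0,0],[0.8,0,0,0,0],[0.8,0,0,0,0],[0.8,0,0,0,0],[0.8,0,0,0,0]]'
python3 - <<'E'
from h import *
go([0,0,0.262],107.3)
s=read_state();T=np.linalg.inv(H());print("handle in hood",(T@np.append(s["ee_pos"],1))[:3])
E
```

```text
time: 21.05
ee_pos: [0.6258, -0.145, 0.2707]
tcp_rot: [3.098, 0.462, 0.027]
ft_force: [1.4, -2.7, 2.4]
opening: 0.0447
grip_force: 2.8
time: 21.55
ee_pos: [0.6208, -0.1431, 0.2632]
tcp_rot: [3.106, 0.465, 0.002]
ft_force: [-1.2, -1.5, 6.3]
opening: 0.0128
grip_force: 60.9
pos [ 0.6208 -0.1431  0.2632] toolx [0.956 0.293 0.001] tooly [ 0.293 -0.956  0.001] toolz [ 0.001 -0.001 -1.   ] t 21.55 open 0.012771679855065499 gf 60.919389724731445 F [-1.2 -1.5  6.3]
shift cm [-5.516e+01 -3.186e+01  3.000e-02]
tool yaw turn deg (tool z down => -world) -0.27 q6 0.979331377402952
handle in hood [ 0.03822048 -0.44069859  0.26315386]
```

```bash
python3 -m crank '[[0.8,0,0,0,2.6],[0.8,0,0,0,2.6],[0.8,0,0,0,2.6],[0.8,0,0,0,2.6],[0.8,0,0,0,2.6]]'
python3 -m crank '[[0.8,0,0,0,0]]'
python3 - <<'E'
from h import *
h=H();s=read_state()
p=h@np.array([0,-.435,0,1]);go([p[0],p[1],.263],90+4.12)
E
```

```text
time: 22.05
ee_pos: [0.6194, -0.1425, 0.2632]
tcp_rot: [3.139, 0.113, -0.007]
ft_force: [-7.1, 0.9, 11.1]
opening: 0.0127
grip_force: 62.7
time: 22.15
ee_pos: [0.6195, -0.1425, 0.2631]
tcp_rot: [-3.139, -0.112, 0.006]
ft_force: [-6.8, 0.2, 10.4]
opening: 0.013
grip_force: 61.7
pos [ 0.6195 -0.1425  0.2631] toolx [ 0.997  0.071 -0.004] tooly [ 0.071 -0.997 -0.   ] toolz [-0.004 -0.    -1.   ] t 22.15 open 0.01296696211745848 gf 61.65724754333496 F [-6.8  0.2 10.4]
shift cm [-3.7  -0.51  0.03]
tool yaw turn deg (tool z down => -world) -0.04 q6 1.2060188303365496
```

```bash
python3 -m crank '[[0.8,-1,-0.1,-0.1,0],[0.8,-1,-0.1,0,0],[0.8,-1,-0.1,0,0],[0.8,-0.7,-0.2,0,0],[0.8,0,0,0,0]]'
python3 - <<'E'
from h import *
h=H();s=read_state();print((np.linalg.inv(h)@np.append(s["ee_pos"],1))[:3],"M",s["moment"])
p=h@np.array([0,-.435,0,1]);go([p[0],p[1],.263],90+4.12)
d=cam("wrist");cv2.imwrite("pics/x1.png",d["pixels"][:,:,::-1])
E
```

```text
time: 22.65
ee_pos: [0.5826, -0.1405, 0.2632]
tcp_rot: [-3.14, -0.106, -0.002]
ft_force: [2.9, -1.1, -0.3]
opening: 0.0128
grip_force: 60.4
[ 3.41330924e-04 -4.35382390e-01  2.63154318e-01] M [-0.14303128 -0.29330145 -0.48565991]
pos [ 0.5826 -0.1405  0.2632] toolx [0.998 0.068 0.001] tooly [ 0.068 -0.998 -0.   ] toolz [ 0.001  0.    -1.   ] t 22.65 open 0.012842695525742895 gf 60.38169264793396 F [ 2.9 -1.1 -0.3]
shift cm [-0.03 -0.04  0.02]
tool yaw turn deg (tool z down => -world) -0.25 q6 1.1933667567662742
```

```bash
python3 -m crank '[[1.6,0,0,0,-0.2],[1.6,0,0,0,0],[1.6,0,-0.6,0,0],[1.6,0,-1,0,0],[1.6,0,-1,0,0]]'
python3 -m crank '[[1.6,0,-1,0,0],[1.6,0,-1,0,0],[1.6,0,-1,0,0],[1.6,0,-1,0,0],[1.6,0,-1,0,0]]'
python3 -m crank '[[1.6,0,-1,0,0],[1.6,0,-1,0,0],[1.6,0,-1,0,0],[1.6,0,-1,0,0],[1.6,0,-1,0,0]]'
python3 - <<'E'
from h import *
h=H();s=read_state();print((np.linalg.inv(h)@np.append(s["ee_pos"],1))[:3],"M",s["moment"])
p=handle();q=(np.linalg.inv(h)@np.array([*p,0,1]))[:2];print("handle hood",q)
p=h@np.array([0,-.115,0,1]);go([p[0],p[1],.263],90+4.12)
E
```

```text
time: 23.2
ee_pos: [0.5809, -0.1148, 0.2623]
tcp_rot: [3.138, 0.115, -0.002]
ft_force: [-0.2, -4.5, -2.3]
opening: 0.0157
grip_force: 2.2
time: 23.7
ee_pos: [0.5795, -0.0712, 0.2659]
tcp_rot: [3.115, 0.13, 0.009]
ft_force: [-4.6, -52.7, 7.8]
opening: 0.0157
grip_force: 26.4
time: 24.2
ee_pos: [0.5789, -0.0501, 0.275]
tcp_rot: [2.996, 0.222, -0.001]
ft_force: [-5.8, -96.3, 24.9]
opening: 0.0163
grip_force: 49.5
[ 0.00307551 -0.34501023  0.27500234] M [-15.10192784   0.69434741  -0.89200428]
handle [574.7 -76.7] [73.3 16.6] 5.299919605255127 [ 267  217   45  155 4965]
handle hood [-0.00293976 -0.37119345]
pos [ 0.5787 -0.0495  0.2751] toolx [ 0.989  0.15  -0.012] tooly [ 0.151 -0.979  0.14 ] toolz [ 0.009 -0.14  -0.99 ] t 24.25 open 0.016492626738009334 gf 52.17995284125209 F [  -5.8 -102.2   26.3]
shift cm [  1.53 -22.83  -2.03]
tool yaw turn deg (tool z down => -world) 4.63 q6 1.4001811783531772
```

```bash
python3 -m crank '[[1.6,0,1,0,0],[1.6,0,1,0,0],[1.6,0,1,0,0],[1.6,0,1,0,0]]'
python3 - <<'E'
from h import *
h=H();s=read_state();print((np.linalg.inv(h)@np.append(s["ee_pos"],1))[:3],"M",s["moment"])
d=cam("wrist");cv2.imwrite("pics/x2.png",d["pixels"][:,:,::-1]);np.savez("x2.npz",E=d["E"])
p=handle();q=(np.linalg.inv(h)@np.array([*p,0,1]))[:2];print("handle hood",q)
go([0,0,0],94.1)
E
```

```text
time: 24.65
ee_pos: [0.5792, -0.0696, 0.2692]
tcp_rot: [3.109, 0.119, 0.012]
ft_force: [-3.6, -34.3, 5.0]
opening: 0.0161
grip_force: 17.4
[ 0.00205833 -0.36449396  0.26915455] M [-5.36548432  0.46747111 -0.01821462]
handle [579.3 -76.6] [68.3 14.3] 5.024110794067383 [ 267  218   38  155 4812]
handle hood [ 0.00166156 -0.37148124]
pos [ 0.5793 -0.0692  0.2684] toolx [0.997 0.079 0.006] tooly [ 0.079 -0.996  0.032] toolz [ 0.009 -0.032 -0.999] t 24.75 open 0.016415328068988044 gf 26.96780025959015 F [ -3.9 -53.9   9.9]
shift cm [-57.38 -12.33  26.09]
tool yaw turn deg (tool z down => -world) 0.42 q6 1.328402919355044
```

```bash
python3 -m crank '[[2.2,0,1,0,0],[2.2,0,1,0,0],[2.2,0,0.5,0,0],[2.2,0,0,0,0],[2.2,0,0,0,0]]'
python3 - <<'E'
from h import *
h=H();s=read_state();print((np.linalg.inv(h)@np.append(s["ee_pos"],1))[:3],"M",s["moment"].round(2))
d=cam("wrist");np.savez("x3.npz",E=d["E"]);cv2.imwrite("pics/x3.png",d["pixels"][:,:,::-1])
for z in (.112,.118):
  hsv=0
p=handle();q=(np.linalg.inv(h)@np.array([*p,0,1]))[:2];print("handle hood",q)
go([0,0,0],94.1)
# tray wall rim / step profile: gray columns along mid line
g=cv2.cvtColor(d["pixels"],cv2.COLOR_RGB2GRAY);print(g[120:200:40,:260:6].tolist())
E
```

```text
time: 25.25
ee_pos: [0.5786, -0.0782, 0.2628]
tcp_rot: [-3.138, -0.116, 0.001]
ft_force: [-0.5, 0.2, 0.7]
opening: 0.022
grip_force: 0.0
[ 0.00080327 -0.37301685  0.26281648] M [-0.02  0.    0.  ]
handle [582.4 -78. ] [64.7 13.5] 4.400361061096191 [ 262  213   37  155 5060]
handle hood [ 0.00461117 -0.37303568]
pos [ 0.5786 -0.0783  0.2628] toolx [ 0.997  0.074 -0.001] tooly [ 0.074 -0.997 -0.001] toolz [-0.001  0.001 -1.   ] t 25.35 open 0.022099425881129772 gf 0.0 F [-0.3  0.5  0.4]
shift cm [-57.11 -12.08  26.32]
tool yaw turn deg (tool z down => -world) 0.16 q6 1.2868431905983282
[[182, 183, 183, 183, 183, 184, 184, 185, 185, 185, 185, 197, 196, 197, 186, 186, 186, 186, 186, 187, 187, 187, 187, 187, 188, 187, 188, 188, 188, 189, 189, 189, 189, 189, 189, 189, 180, 140, 65, 87, 86, 87, 87, 154], [185, 185, 186, 186, 186, 187, 194, 196, 197, 197, 197, 197, 198, 198, 198, 198, 194, 190, 190, 190, 191, 191, 191, 192, 191, 192, 195, 191, 191, 191, 191, 191, 191, 191, 191, 191, 187, 182, 67, 99, 94, 94, 94, 147]]
```

```bash
python3 -m crank '[[0.8,0,0,0,0],[0.8,0,0,0,0],[0.8,0,0,0,0],[0.8,0,0.6,0,0],[0.8,0,0.6,0,0]]'
python3 -m crank '[[0.8,0,0.6,0,0],[0.8,0,0.6,0,0],[0.8,0,0.6,0,0],[2.2,0,0,0,0],[2.2,0,0,0.5,0]]'
python3 -m crank '[[2.2,0,0,0,0],[2.2,0,0,0,0]]'
python3 - <<'E'
from h import *
h=H();Hi=np.linalg.inv(h);s=read_state();print((Hi@np.append(s["ee_pos"],1))[:3])
p=handle();q=(Hi@np.array([*p,0,1]))[:2];print("handle hood",q)
d=cam("wrist");d["E"]=np.load("w5.npz")["E"]
# lip tip in w5 relative to tray + mouth edge & board edge there
e=np.array([np.cos(.2995),np.sin(.2995)]);n=np.array([-e[1],e[0]]);c=np.array([.5845,-.0285])
for nm,u,v,z in[("lip",185,119,.068),("lip",400,119,.068),("rim",290,152,.079)]:
    w=pix2w(d,u,v,z)[:2];print(nm,(w-c)@e,(w-c)@n)
E
```

```text
time: 25.85
ee_pos: [0.5794, -0.0905, 0.2628]
tcp_rot: [-3.137, -0.114, 0.001]
ft_force: [-1.5, 7.5, 1.3]
opening: 0.0129
grip_force: 58.5
time: 26.35
ee_pos: [0.5814, -0.1102, 0.2585]
tcp_rot: [3.138, 0.114, 0.003]
ft_force: [-0.6, 0.3, -0.4]
opening: 0.022
grip_force: 0.0
time: 26.55
ee_pos: [0.5807, -0.1097, 0.2575]
tcp_rot: [3.139, 0.114, -0.001]
ft_force: [-0.5, 0.2, -0.7]
opening: 0.0218
grip_force: 0.0
[ 0.00062388 -0.40459429  0.25752304]
handle [ 585.  -109.2] [64.6 13.5] 3.8526268005371094 [ 260  216   38  160 5360]
handle hood [ 0.00493187 -0.40432626]
lip -0.07150863136753062 0.11891724857449246
lip 0.07395178127238348 0.11940081404130967
rim -0.0004126170904950311 0.09825164631246266
```

```bash
for i in 1 2; do :; done
python3 -m crank '[[2.2,0,-0.6,0,0],[2.2,0,-0.6,0,0],[2.2,0,-0.3,0,0]]'
python3 -m crank '[[2.2,0,-0.4,0,0],[2.2,0,-0.4,0,0]]'
python3 -m crank '[[2.2,0,-0.3,0,0],[2.2,0,-0.3,0,0]]'
python3 -m crank '[[2.2,0,-0.2,0,0],[2.2,0,-0.2,0,0]]'
python3 -m crank '[[2.2,0,-0.2,0,0],[2.2,0,-0.2,0,0]]'
```

```text
time: 26.95
ee_pos: [0.5799, -0.095, 0.2582]
tcp_rot: [3.137, 0.116, 0.001]
ft_force: [1.0, -5.9, -0.9]
opening: 0.0223
grip_force: 2.8
time: 27.15
ee_pos: [0.5794, -0.0872, 0.2582]
tcp_rot: [3.137, 0.115, 0.001]
ft_force: [0.3, -5.4, -1.2]
opening: 0.0222
grip_force: 2.8
time: 27.35
ee_pos: [0.5791, -0.0816, 0.2582]
tcp_rot: [3.136, 0.116, 0.003]
ft_force: [2.3, -9.0, -1.7]
opening: 0.0221
grip_force: 5.0
time: 27.55
ee_pos: [0.5792, -0.079, 0.2586]
tcp_rot: [3.132, 0.118, 0.004]
ft_force: [0.5, -12.5, -1.4]
opening: 0.0222
grip_force: 6.4
time: 27.75
ee_pos: [0.579, -0.0754, 0.2587]
tcp_rot: [3.132, 0.117, 0.005]
ft_force: [1.0, -14.1, -1.0]
opening: 0.0223
grip_force: 6.9
```

```bash

python3 -m crank '[[2.2,0,-0.2,0,0],[2.2,0,-0.2,0,0]]'
python3 -m crank '[[2.2,0,-0.2,0,0],[2.2,0,-0.2,0,0]]'
python3 -m crank '[[2.2,0,-0.2,0,0],[2.2,0,-0.2,0,0]]'
python3 -m crank '[[2.2,0,-0.2,0,0],[2.2,0,-0.2,0,0]]'
python3 -c "
from h import *
p=handle();print((np.linalg.inv(H())@np.array([*p,0,1]))[:2]);go([0,0,0],94.1)"
```

```text
time: 27.95
ee_pos: [0.579, -0.0722, 0.2591]
tcp_rot: [3.13, 0.119, 0.007]
ft_force: [2.9, -19.1, -0.3]
opening: 0.0215
grip_force: 9.5
time: 28.15
ee_pos: [0.5797, -0.0704, 0.2603]
tcp_rot: [3.123, 0.122, 0.011]
ft_force: [0.2, -29.2, 1.5]
opening: 0.0222
grip_force: 14.0
time: 28.35
ee_pos: [0.5797, -0.069, 0.2613]
tcp_rot: [3.117, 0.124, 0.012]
ft_force: [-1.7, -37.8, 5.3]
opening: 0.022
grip_force: 18.9
time: 28.55
ee_pos: [0.5797, -0.0677, 0.2622]
tcp_rot: [3.111, 0.126, 0.013]
ft_force: [-2.4, -47.6, 7.6]
opening: 0.0222
grip_force: 23.7
handle [582.8 -76.9] [67.3 14.3] 5.0404815673828125 [ 275  217   39  160 5237]
[ 0.00511454 -0.37202465]
pos [ 0.5798 -0.0677  0.2623] toolx [0.997 0.081 0.007] tooly [ 0.081 -0.996  0.028] toolz [ 0.01  -0.028 -1.   ] t 28.6 open 0.021585680391984004 gf 21.956754326820374 F [ -1.4 -44.9   6.5]
shift cm [-57.43 -12.17  25.47]
tool yaw turn deg (tool z down => -world) 0.53 q6 1.3255474844223363
```

```bash

python3 -m crank '[[2.2,0,0.5,0,0],[2.2,0,0.7,0,0],[0.8,0,0,0,0],[0.8,0,0,0,0],[0.8,0,0,0,0]]'
python3 -m crank '[[0.8,0,0,0,0],[0.8,0,0,-0.3,0],[0.8,0,0,-0.2,0],[0.8,0,0,0,0]]'
python3 -m crank '[[0.8,0,-0.2,0,0],[0.8,0,-0.2,0,0],[0.8,0,-0.2,0,0]]'
python3 -c "
from h import *
p=handle();print((np.linalg.inv(H())@np.array([*p,0,1]))[:2]);go([0,0,0],94.1);print((np.linalg.inv(H())@np.append(read_state()['ee_pos'],1))[:3],read_state()['moment'])"
```

```text
time: 29.1
ee_pos: [0.5799, -0.0747, 0.2609]
tcp_rot: [3.125, 0.12, 0.01]
ft_force: [0.4, -24.4, 3.8]
opening: 0.0132
grip_force: 58.3
time: 29.5
ee_pos: [0.5796, -0.0739, 0.2652]
tcp_rot: [3.125, 0.121, 0.01]
ft_force: [0.8, -21.4, 0.2]
opening: 0.0131
grip_force: 58.8
time: 29.8
ee_pos: [0.5798, -0.0718, 0.2665]
tcp_rot: [3.115, 0.126, 0.012]
ft_force: [-1.2, -40.7, 6.0]
opening: 0.0136
grip_force: 59.8
handle [581.  -75.9] [68.8 14.4] 4.650285243988037 [ 262  215   39  159 5093]
[ 0.00336498 -0.37084087]
pos [ 0.5798 -0.0718  0.2666] toolx [0.997 0.08  0.006] tooly [ 0.08  -0.996  0.024] toolz [ 0.008 -0.024 -1.   ] t 29.85 open 0.012961101785867119 gf 59.568713307380676 F [ -0.2 -36.5   5. ]
shift cm [-57.38 -12.45  26.  ]
tool yaw turn deg (tool z down => -world) 0.5 q6 1.3150439599433683
[ 0.0024242  -0.36666804  0.26660651] [-5.57628629  0.28567806  0.07985191]
```

```bash

python3 -m crank '[[0.8,0,0.4,0,0],[0.8,0,0.4,0,0],[0.8,0,0,0,0]]'
python3 -m crank '[[0.8,0,0,-0.2,0],[0.8,0,0,0,0]]'
python3 -m crank '[[0.8,0,0,-0.2,0],[0.8,0,0,0,0]]'
python3 -m crank '[[0.8,0,0,-0.2,0],[0.8,0,0,0,0]]'
python3 -c "
from h import *
p=handle();print((np.linalg.inv(H())@np.append(read_state()['ee_pos'],1))[:3],read_state()['moment'])"
```

```text
time: 30.15
ee_pos: [0.5795, -0.0748, 0.2644]
tcp_rot: [3.129, 0.118, 0.009]
ft_force: [3.1, -16.2, -0.3]
opening: 0.0128
grip_force: 59.4
time: 30.35
ee_pos: [0.5795, -0.0744, 0.2661]
tcp_rot: [3.129, 0.12, 0.009]
ft_force: [2.1, -15.0, -3.6]
opening: 0.0128
grip_force: 59.0
time: 30.55
ee_pos: [0.5794, -0.074, 0.2678]
tcp_rot: [3.129, 0.12, 0.008]
ft_force: [2.7, -13.6, -3.8]
opening: 0.0129
grip_force: 59.1
time: 30.75
ee_pos: [0.5792, -0.0737, 0.2694]
tcp_rot: [3.129, 0.12, 0.008]
ft_force: [3.6, -13.4, -5.5]
opening: 0.0135
grip_force: 59.4
handle [578.4 -75.5] [70.4 14.8] 4.8921942710876465 [ 261  215   38  159 5033]
[ 0.00173921 -0.36856012  0.26929841] [-2.95430077 -0.6511129   0.18756137]
```

```bash

python3 -m crank '[[0.8,0,-0.2,-0.1,0],[0.8,0,-0.2,0,0]]'
python3 -m crank '[[0.8,0,-0.2,-0.1,0],[0.8,0,-0.2,0,0]]'
python3 -c "
from h import *
p=handle();s=read_state();print((np.linalg.inv(H())@np.append(s['ee_pos'],1))[:3],s['moment'])
d=cam('wrist');cv2.imwrite('pics/x4.png',d['pixels'][:,:,::-1]);np.savez('x4.npz',E=d['E'])
t=cam('top');cv2.imwrite('pics/t4.png',t['pixels'][:,:,::-1])"
```

```text
time: 31.0
ee_pos: [0.5795, -0.072, 0.2711]
tcp_rot: [3.122, 0.124, 0.01]
ft_force: [3.2, -25.4, -3.3]
opening: 0.0131
grip_force: 60.2
time: 31.2
ee_pos: [0.5795, -0.0703, 0.2732]
tcp_rot: [3.116, 0.126, 0.011]
ft_force: [1.3, -34.6, 0.1]
opening: 0.0133
grip_force: 61.0
handle [576.9 -74.6] [72.4 15. ] 4.925901889801025 [ 262  215   38  159 5005]
[ 0.00221485 -0.36522377  0.27327393] [-5.70130118 -0.18761383  0.12309958]
```

```bash

python3 -m crank '[[0.8,0,0.5,0.4,0],[0.8,0,0.5,0.4,0],[0.8,0,0.3,0.2,0],[2.2,0,0,0,0],[4.5,0,0,0,0]]'
python3 -m crank '[[4.5,0,0,0,0],[4.5,0,0,-3,0],[4.5,0,0,-4,0],[4.5,-1,-4,-5,0],[4.5,-1,-4,0,0]]'
python3 -m crank '[[4.5,-1,-4,0,0],[4.5,-1,-4,0,0],[4.5,0,0,0,0],[4.5,0,0,0,0]]'
cat >> h.py <<'E'
def prof(d,p,q,n=60):
    """gray profile along world segment p->q"""
    g=cv2.GaussianBlur(cv2.cvtColor(d["pixels"],cv2.COLOR_RGB2GRAY),(3,3),0).astype(np.float32)
    u=np.array([w2pix(d,p+(q-p)*t) for t in np.linspace(0,1,n)],np.float32)
    return cv2.remap(g,u[:,0].reshape(1,-1).copy(),u[:,1].reshape(1,-1).copy(),cv2.INTER_LINEAR)[0].astype(int)
E
python3 - <<'E'
from h import *
h=H();s=read_state();go([0,0,0],94.1)
d=cam("wrist");cv2.imwrite("pics/x5.png",d["pixels"][:,:,::-1]);np.savez("x5.npz",E=d["E"])
W=lambda x,y,z:(h@np.array([x,y,z,1]))[:3]
print("corners px",[w2pix(d,W(x,y,.08)).round() for x,y in((-.084,-.151),(.084,-.151),(-.084,-.349),(.084,-.349))],w2pix(d,W(-.112,-.143,.1)),w2pix(d,W(.1,-.155,.06)))
for x in(-.06,-.03,0,.03,.06):print("y profile x",x,"from -.20 by 2mm z.065",prof(d,W(x,-.20,.065),W(x,-.08,.065),61).tolist())
for y in(-.17,-.2,-.24):print("x profile y",y,prof(d,W(-.13,y,.08),W(-.05,y,.08),41).tolist(),"|",prof(d,W(.05,y,.08),W(.13,y,.08),41).tolist())
E
```

```text
time: 31.85
ee_pos: [0.5784, -0.0753, 0.261]
tcp_rot: [-3.139, -0.114, 0.0]
ft_force: [1.7, -3.0, 1.3]
opening: 0.0353
grip_force: 1.0
time: 32.35
ee_pos: [0.5582, -0.0062, 0.3765]
tcp_rot: [3.138, 0.111, 0.021]
ft_force: [1.6, 0.8, -0.2]
opening: 0.0452
grip_force: 0.0
time: 32.75
ee_pos: [0.5292, 0.0734, 0.3696]
tcp_rot: [3.139, 0.119, -0.0]
ft_force: [0.6, -0.2, 0.1]
opening: 0.0447
grip_force: 0.0
pos [0.5292 0.0734 0.3696] toolx [ 0.997  0.076 -0.   ] tooly [ 0.076 -0.997  0.   ] toolz [-0. -0. -1.] t 32.75 open 0.04473581767331826 gf 0.0 F [ 0.6 -0.2  0.1]
shift cm [-53.32   3.3   36.97]
tool yaw turn deg (tool z down => -world) 0.26 q6 1.5511855737733655
corners px [array([195., 264.]), array([178.,  27.]), array([446., 265.]), array([481.,  29.])] [180.38182075 308.63736162] [189.93434725   8.1159249 ]
y profile x -0.06 from -.20 by 2mm z.065 [187, 186, 187, 187, 187, 187, 187, 187, 187, 187, 187, 188, 188, 188, 189, 189, 181, 139, 126, 127, 126, 114, 80, 89, 163, 183, 169, 165, 164, 166, 166, 167, 168, 167, 169, 170, 157, 148, 139, 138, 138, 138, 138, 138, 138, 138, 138, 138
[... 1896 characters left out ...]
44, 76, 131, 115, 118, 123, 122, 122, 123, 125, 136, 177, 156, 100, 93, 110, 158, 167, 168, 171, 186, 187, 186, 186, 186, 186, 187] | [183, 182, 185, 182, 180, 180, 183, 184, 184, 184, 183, 184, 181, 177, 117, 88, 64, 137, 164, 150, 150, 145, 149, 164, 163, 163, 0, 0, 0, 0, 0, 0, 0, 0, 0, 0, 0, 0, 0, 0, 0]
x profile y -0.24 [175, 179, 175, 165, 160, 166, 169, 174, 172, 154, 102, 79, 79, 74, 56, 43, 73, 105, 106, 103, 105, 105, 101, 101, 130, 173, 170, 112, 92, 97, 146, 168, 167, 166, 179, 189, 186, 187, 189, 188, 190] | [192, 191, 191, 191, 191, 191, 191, 191, 191, 191, 190, 190, 190, 183, 134, 113, 78, 142, 169, 151, 151, 147, 147, 164, 165, 164, 0, 0, 0, 0, 0, 0, 0, 0, 0, 0, 0, 0, 0, 0, 0]
```

```bash
python3 - <<'E'
from h import *
h=H();d=cam("wrist")
W=lambda x,y,z:(h@np.array([x,y,z,1]))[:3]
for x in(-.094,-.09,.09,.093,.096):print(x,"y from -.18 1mm",prof(d,W(x,-.18,.06),W(x,-.13,.06),51).tolist())
# width of rim front vs rear -> heights : rim bright left outer edge positions along y in pixels
s=cam("scene");print("scene px of tray nose/tail right corners",[w2pix(s,W(x,y,z)).round(1) for x,y,z in((.084,-.151,.06),(.084,-.151,.082),(.084,-.349,.06),(.084,-.349,.077),(0,-.151,.082))])
E
```

```text
-0.094 y from -.18 1mm [119, 119, 119, 119, 115, 101, 76, 54, 47, 51, 62, 74, 79, 81, 81, 81, 81, 82, 80, 74, 68, 71, 91, 120, 142, 151, 153, 153, 151, 146, 141, 137, 136, 135, 135, 135, 135, 135, 135, 135, 135, 135, 135, 135, 135, 135, 135, 135, 134, 134, 134]
-0.09 y from -.18 1mm [159, 159, 159, 159, 159, 160, 160, 161, 162, 162, 163, 163, 164, 164, 164, 165, 166, 166, 164, 161, 158, 158, 162, 167, 171, 174, 174, 174, 174, 174, 174, 171, 163, 154, 146, 140, 138, 137, 137, 138, 140, 141, 142, 140, 139, 138, 137, 137, 136, 136, 136]
0.09 y from -.18 1mm [164, 164, 165, 165, 165, 165, 164, 164, 164, 164, 164, 164, 164, 163, 163, 163, 163, 161, 157, 154, 152, 153, 153, 154, 155, 157, 159, 162, 162, 162, 164, 164, 162, 154, 148, 147, 147, 147, 146, 146, 146, 146, 146, 146, 146, 146, 146, 145, 145, 145, 145]
0.093 y from -.18 1mm [150, 150, 150, 150, 150, 150, 150, 150, 150, 150, 150, 150, 150, 150, 149, 148, 143, 125, 101, 77, 50, 36, 38, 46, 62, 93, 123, 141, 146, 146, 146, 146, 146, 146, 146, 146, 146, 146, 146, 146, 146, 146, 146, 146, 146, 146, 146, 146, 146, 145, 145]
0.096 y from -.18 1mm [144, 144, 144, 144, 144, 144, 144, 144, 144, 144, 143, 143, 143, 143, 143, 144, 145, 150, 156, 157, 153, 132, 89, 56, 59, 89, 121, 139, 144, 144, 145, 144, 144, 145, 145, 145, 145, 145, 145, 144, 145, 145, 145, 145, 145, 145, 145, 145, 145, 145, 145]
scene px of tray nose/tail right corners [array([272.5, 192.1]), array([272.4, 188. ]), array([295.4, 214.4]), array([295.4, 211.2]), array([255.7, 193.4])]
```

The profiles show the tray centred (x −83 to +87 mm) with the plate clear. The nose lip is already over the plate and its foot is at the mouth edge, at −155 mm. So the tray is catching at the step: pushing hard tips the nose down into it. I'll regrip the handle, take most of the weight off, and push gently.

```bash

python3 -m crank '[[4.5,1.2,4,0,0],[4.5,1.2,4,0,0],[4.5,1.2,4,0,0],[4.5,1,3,0,0],[4.5,0,0,0,0]]'
python3 - <<'E'
from h import *
p=handle();print((np.linalg.inv(H())@np.array([*p,0,1]))[:2]);go(np.append(p,.260),94.1)
E
```

```text
time: 33.4
ee_pos: [0.588, -0.0793, 0.3696]
tcp_rot: [3.138, 0.104, 0.003]
ft_force: [0.2, 0.4, 0.6]
opening: 0.0449
grip_force: 0.0
handle [582.7 -77.6] [61.5 13.1] 4.083649635314941 [ 267  183   20   88 1552]
[ 0.00492707 -0.37269976]
pos [ 0.5872 -0.0774  0.3693] toolx [ 0.998  0.067 -0.   ] tooly [ 0.067 -0.998 -0.   ] toolz [-0.  0. -1.] t 33.45 open 0.04501417953329663 gf 0.0 F [-0.8  1.3 -0.4]
shift cm [-4.500e-01 -1.000e-02  1.093e+01]
tool yaw turn deg (tool z down => -world) -0.23 q6 1.2986449710729138
```

```bash

python3 -m crank '[[4.5,-0.4,0,4,0],[4.5,0,0,4,0],[4.5,0,0,2.8,0],[4.5,0,0,0,0],[0.8,0,0,0,0]]'
python3 -m crank '[[0.8,0,0,0,0],[0.8,0,0,0,0],[0.8,0,0,0,0],[0.8,0,0,0,0]]'
python3 -m crank '[[0.8,0,0.2,-0.2,0],[0.8,0,0.2,-0.2,0],[0.8,0,0,0,0]]'
python3 -m crank '[[0.8,0,0,-0.2,0],[0.8,0,0,-0.2,0],[0.8,0,0,0,0]]'
python3 -c "
from h import *
s=read_state();print((np.linalg.inv(H())@np.append(s['ee_pos'],1))[:3],s['moment']);go([0,0,0],94.1)"
```

```text
time: 33.95
ee_pos: [0.5821, -0.0741, 0.261]
tcp_rot: [-3.138, -0.114, 0.003]
ft_force: [0.7, -0.2, -0.4]
opening: 0.0315
grip_force: 0.0
time: 34.35
ee_pos: [0.5834, -0.0763, 0.2636]
tcp_rot: [3.134, 0.118, 0.005]
ft_force: [0.3, -8.7, 0.4]
opening: 0.0129
grip_force: 61.0
time: 34.65
ee_pos: [0.5825, -0.0784, 0.2653]
tcp_rot: [3.139, 0.115, -0.001]
ft_force: [0.1, -0.9, -6.1]
opening: 0.0132
grip_force: 59.1
time: 34.95
ee_pos: [0.5824, -0.0782, 0.2688]
tcp_rot: [3.139, 0.116, -0.003]
ft_force: [-0.4, 0.4, -9.4]
opening: 0.0128
grip_force: 58.8
[ 0.00463657 -0.37327649  0.26884377] [-1.03969478 -0.13651009 -0.04870998]
pos [ 0.5824 -0.0782  0.2688] toolx [ 0.997  0.074 -0.002] tooly [ 0.074 -0.997  0.   ] toolz [-0.002 -0.    -1.   ] t 34.95 open 0.012751942423035291 gf 58.78097176551819 F [-0.4  0.4 -9.4]
shift cm [-57.47 -12.1   26.97]
tool yaw turn deg (tool z down => -world) 0.12 q6 1.2901555821650543
```

```bash

python3 -m crank '[[0.8,0,-0.3,0.1,0],[0.8,0,-0.3,0,0],[0.8,0,-0.3,0,0]]'
python3 -m crank '[[0.8,0,-0.3,0,0],[0.8,0,-0.3,0,0],[0.8,0,-0.3,0,0]]'
python3 -c "
from h import *
s=read_state();print((np.linalg.inv(H())@np.append(s['ee_pos'],1))[:3],s['moment']);go([0,0,0],94.1)"
```

```text
time: 35.25
ee_pos: [0.5835, -0.0734, 0.2703]
tcp_rot: [3.127, 0.122, 0.005]
ft_force: [-0.6, -22.2, -1.5]
opening: 0.0125
grip_force: 60.1
time: 35.55
ee_pos: [0.5836, -0.0702, 0.2728]
tcp_rot: [3.113, 0.127, 0.008]
ft_force: [-5.1, -42.8, 5.1]
opening: 0.0128
grip_force: 61.2
[ 0.00636843 -0.36538154  0.27281107] [-7.15802296  0.89949888  0.10560199]
pos [ 0.5836 -0.0702  0.2728] toolx [0.997 0.082 0.004] tooly [ 0.081 -0.996  0.026] toolz [ 0.006 -0.026 -1.   ] t 35.55 open 0.0128040492312156 gf 61.1872923374176 F [ -5.1 -42.8   5.1]
shift cm [-57.7  -12.46  26.73]
tool yaw turn deg (tool z down => -world) 0.57 q6 1.3195930512955567
```

```bash

python3 -m crank '[[0.8,0,0.6,0,0],[0.8,0,0.6,0,0],[0.8,0,0.3,0,0],[0.8,0,0,-0.2,0],[0.8,0,0,0,0]]'
python3 -c "
from h import *
s=read_state();print((np.linalg.inv(H())@np.append(s['ee_pos'],1))[:3],s['moment'])"
python3 -m crank '[[0.8,0,0,-0.2,0],[0.8,0,0,0,0]]'
python3 -c "
from h import *
s=read_state();print((np.linalg.inv(H())@np.append(s['ee_pos'],1))[:3],s['moment'],s['ft_force'])
d=cam('wrist');cv2.imwrite('pics/x6.png',d['pixels'][:,:,::-1])
h=H();W=lambda x,y,z:(h@np.array([x,y,z,1]))[:3]
for x in (.02,.05,.075):
  print([w2pix(d,W(x,y,z)).round(0).tolist() for y,z in((-.375+.022,.082),(-.375+.22,.082))])"
```

```text
time: 36.05
ee_pos: [0.583, -0.0755, 0.2707]
tcp_rot: [3.138, 0.116, 0.002]
ft_force: [0.8, -3.7, -8.2]
opening: 0.0128
grip_force: 60.5
[ 0.00540142 -0.37060511  0.2706566 ] [-1.70736721 -0.2857051   0.09270385]
time: 36.25
ee_pos: [0.5829, -0.0752, 0.2725]
tcp_rot: [3.138, 0.116, 0.001]
ft_force: [0.4, -4.2, -9.4]
opening: 0.0126
grip_force: 61.4
[ 0.00527207 -0.37028097  0.27251688] [-1.95977698 -0.34416985  0.10881723] [ 0.37545628 -4.1627695  -9.38026691]
[[243.0, 233.0], [-175.0, 232.0]]
[[241.0, 170.0], [-199.0, 169.0]]
[[240.0, 113.0], [-221.0, 111.0]]
```

```bash

python3 -m crank '[[0.8,0,-0.3,0,0],[0.8,0,-0.3,0,0],[0.8,0,0,0,0]]'
python3 -m crank '[[0.8,0,-0.3,0,0],[0.8,0,-0.3,0,0],[0.8,0,0,0,0]]'
python3 -c "
from h import *
s=read_state();print((np.linalg.inv(H())@np.append(s['ee_pos'],1))[:3],s['moment'],s['ft_force'],s['tcp_rot'])"
```

```text
time: 36.6
ee_pos: [0.5835, -0.0727, 0.2745]
tcp_rot: [3.13, 0.12, 0.006]
ft_force: [0.0, -16.9, -4.1]
opening: 0.0128
grip_force: 61.6
time: 36.9
ee_pos: [0.5836, -0.0705, 0.2761]
tcp_rot: [3.12, 0.123, 0.008]
ft_force: [-1.9, -30.1, -0.4]
opening: 0.0126
grip_force: 62.0
[ 0.00635889 -0.36566802  0.27613195] [-5.66304965  0.26380826  0.15763338] [ -1.8864702  -30.06603587  -0.35526731] [3.1203086  0.1230382  0.00801571]
```

The wrench line runs through z≈0.062 at the mouth edge, so the nose foot is butting the plate's edge. Lifting at the handle only pitches the nose down. I'll set the handle back down and ease the nose over from its front wall, leaving the rear resting on the board.

```bash

python3 -m crank '[[0.8,0,0.6,0.4,0],[0.8,0,0.6,0.5,0],[0.8,0,0,0.4,0],[0.8,0,0,0,0]]'
python3 -m crank '[[2,0,0,0,0],[4.5,0,0,0,0],[4.5,0,0,0,0],[4.5,0,0,-4,0],[4.5,0,0,-4,0]]'
python3 -m crank '[[4.5,0,-4,-2,0],[4.5,0,-4,0,0],[2,0,-4,0,0],[2,0,-4,0,0],[2,0,0,0,0]]'
python3 - <<'E'
from h import *
h=H();W=lambda x,y,z:(h@np.array([x,y,z,1]))[:3]
d=cam("wrist");cv2.imwrite("pics/x7.png",d["pixels"][:,:,::-1])
for z in(.080,.084):
  for x in(0.03,.055):print(z,x,"y -.17..-.12 by1",prof(d,W(x,-.17,z),W(x,-.12,z),51).tolist())
go(W(0.003,-.154,.244),94.1)
E
```

```text
time: 37.3
ee_pos: [0.5839, -0.077, 0.2626]
tcp_rot: [3.138, 0.113, 0.004]
ft_force: [-1.9, -10.6, 5.6]
opening: 0.013
grip_force: 63.6
time: 37.8
ee_pos: [0.5819, -0.0744, 0.3387]
tcp_rot: [-3.137, -0.114, 0.007]
ft_force: [0.6, -0.0, -0.3]
opening: 0.0448
grip_force: 0.0
time: 38.3
ee_pos: [0.5702, 0.089, 0.3599]
tcp_rot: [-3.136, -0.122, 0.0]
ft_force: [-0.4, 0.7, 0.2]
opening: 0.0202
grip_force: 0.0
0.08 0.03 y -.17..-.12 by1 [192, 187, 178, 160, 141, 132, 131, 131, 130, 126, 117, 99, 80, 85, 122, 163, 183, 183, 171, 163, 162, 164, 165, 165, 166, 165, 164, 164, 168, 169, 167, 166, 166, 165, 162, 158, 156, 150, 144, 142, 142, 142, 142, 142, 142, 142, 142, 142, 142, 142, 142]
0.08 0.055 y -.17..-.12 by1 [191, 179, 160, 145, 137, 134, 133, 134, 133, 129, 120, 105, 84, 78, 108, 151, 179, 184, 172, 162, 161, 163, 164, 164, 164, 165, 163, 163, 165, 166, 160, 150, 143, 142, 143, 148, 153, 152, 146, 144, 144, 144, 144, 144, 144, 144, 144, 144, 144, 144, 143]
0.084 0.03 y -.17..-.12 by1 [184, 169, 155, 141, 133, 131, 131, 131, 128, 119, 104, 84, 82, 113, 155, 182, 184, 172, 164, 163, 164, 165, 165, 166, 165, 164, 165, 168, 169, 167, 166, 166, 165, 162, 158, 156, 149, 143, 142, 142, 142, 142, 142, 142, 142, 142, 142, 142, 142, 142, 142]
0.084 0.055 y -.17..-.12 by1 [185, 165, 144, 136, 134, 133, 134, 133, 131, 124, 109, 88, 78, 98, 143, 177, 185, 174, 163, 161, 163, 164, 164, 164, 165, 163, 163, 165, 166, 160, 149, 142, 142, 143, 148, 154, 150, 145, 144, 144, 144, 144, 144, 144, 144, 144, 144, 144, 144, 143, 143]
pos [0.5705 0.087  0.3597] toolx [ 0.997  0.077 -0.   ] tooly [ 0.077 -0.997 -0.001] toolz [-0.     0.001 -1.   ] t 38.35 open 0.020038012018850988 gf 0.0 F [-0.  -0.5 -0.2]
shift cm [-0.13 -5.35 11.58]
tool yaw turn deg (tool z down => -world) 0.31 q6 1.5685624787904777
```

```bash

python3 -m crank '[[2,0,-2.7,0,0],[2,0,-2.7,0,0],[2,0,0,4,0],[2,0,0,4,0],[2,0,0,0,0]]'
python3 - <<'E'
from h import *
h=H();W=lambda x,y,z:(h@np.array([x,y,z,1]))[:3]
go(W(0.003,-.1535,.246),94.1)
E
python3 -m crank '[[2,0,0,2,0],[2,0,0,1.2,0],[2,0,0,0,0]]'
python3 -c "
from h import *
h=H();W=lambda x,y,z:(h@np.array([x,y,z,1]))[:3]
go(W(0.003,-.1535,.246),94.1)"
```

```text
time: 38.85
ee_pos: [0.5639, 0.1369, 0.2736]
tcp_rot: [3.138, 0.113, -0.021]
ft_force: [-2.2, -0.6, -0.9]
opening: 0.0199
grip_force: 0.0
pos [0.5639 0.1369 0.2736] toolx [ 0.997  0.072 -0.013] tooly [ 0.072 -0.997  0.001] toolz [-0.013 -0.002 -1.   ] t 38.85 open 0.019850862537533206 gf 0.0 F [-2.2 -0.6 -0.9]
shift cm [ 0.18 -0.39  2.76]
tool yaw turn deg (tool z down => -world) 0.03 q6 1.6615748345140047
time: 39.15
ee_pos: [0.5689, 0.1379, 0.2503]
tcp_rot: [-3.139, -0.113, -0.006]
ft_force: [0.7, -0.2, 0.9]
opening: 0.02
grip_force: 0.4
pos [0.5689 0.1379 0.2503] toolx [0.997 0.072 0.004] tooly [ 0.072 -0.997 -0.001] toolz [ 0.004  0.001 -1.   ] t 39.15 open 0.020019337806871422 gf 0.4045035419217413 F [ 0.7 -0.2  0.9]
shift cm [-0.37 -0.33  0.43]
tool yaw turn deg (tool z down => -world) 0.02 q6 1.6618871727584557
```

```bash

python3 -m crank '[[2,0,-0.3,0.3,0],[2,0,0,0.1,0],[0,0,0,0,0],[0,0,0,0,0],[0,0,0,0,0]]'
python3 -m crank '[[0,0,0,0,0],[0,0,0,0,0]]'
python3 -m crank '[[0,0,0,-0.3,0],[0,0,0,-0.3,0],[0,0,0,0,0]]'
python3 -c "
from h import *
go([0,0,0],94.1);print((np.linalg.inv(H())@np.append(read_state()['ee_pos'],1))[:3])"
```

```text
time: 39.65
ee_pos: [0.569, 0.1406, 0.2478]
tcp_rot: [-3.139, -0.114, -0.009]
ft_force: [-1.2, -2.5, 10.8]
opening: 0.0019
grip_force: 59.6
time: 39.85
ee_pos: [0.569, 0.1407, 0.2478]
tcp_rot: [-3.139, -0.114, -0.009]
ft_force: [-2.0, -1.1, 12.3]
opening: 0.0018
grip_force: 59.6
time: 40.15
ee_pos: [0.5668, 0.1405, 0.2493]
tcp_rot: [3.139, 0.115, -0.0]
ft_force: [0.7, -0.9, -4.6]
opening: 0.0016
grip_force: 58.7
pos [0.5668 0.1405 0.2493] toolx [ 0.997  0.073 -0.   ] tooly [ 0.073 -0.997  0.001] toolz [-0.    -0.001 -1.   ] t 40.15 open 0.0015903702353713737 gf 58.67582690902054 F [ 0.7 -0.9 -4.6]
shift cm [-57.55   9.85  24.95]
tool yaw turn deg (tool z down => -world) 0.1 q6 1.6665805442935249
[ 0.00476321 -0.15397817  0.24933869]
```

```bash

python3 -m crank '[[0,0,0,-0.3,0],[0,0,0,0,0]]'
python3 -m crank '[[0,0,-0.4,0,0],[0,0,-0.4,0,0],[0,0,-0.4,0,0],[0,0,0,0,0]]'
python3 -c "
from h import *
s=read_state();go([0,0,0],94.1);print((np.linalg.inv(H())@np.append(s['ee_pos'],1))[:3],s['moment'])"
```

```text
time: 40.35
ee_pos: [0.5668, 0.1406, 0.2522]
tcp_rot: [3.139, 0.115, -0.001]
ft_force: [1.9, -2.8, -5.5]
opening: 0.0021
grip_force: 58.7
time: 40.75
ee_pos: [0.5656, 0.1537, 0.2522]
tcp_rot: [-3.139, -0.114, 0.002]
ft_force: [0.7, -0.8, -5.3]
opening: 0.0015
grip_force: 58.7
pos [0.5656 0.1537 0.2522] toolx [ 0.997  0.073 -0.001] tooly [ 0.073 -0.997 -0.001] toolz [-0.001  0.001 -1.   ] t 40.75 open 0.0015079159511934832 gf 58.713167952373624 F [ 0.7 -0.8 -5.3]
shift cm [-57.5   11.25  25.28]
tool yaw turn deg (tool z down => -world) 0.06 q6 1.6880946501721794
[ 0.00451817 -0.14077526  0.25221612] [ 0.03487438 -0.08877492  0.03750186]
```

```bash

python3 -m crank '[[0,-0.1,-0.7,0,0],[0,-0.1,-0.7,0,0],[0,-0.1,-0.7,0,0],[0,0,-0.7,0,0],[0,0,-0.7,0,0]]'
python3 -m crank '[[0,0,0,0.2,0],[0,0,0,0.2,0],[0,0,0,0,0]]'
python3 -c "
from h import *
s=read_state();go([0,0,0],94.1);print((np.linalg.inv(H())@np.append(s['ee_pos'],1))[:3],s['moment'])"
```

```text
time: 41.25
ee_pos: [0.5603, 0.1883, 0.2525]
tcp_rot: [-3.14, -0.114, 0.001]
ft_force: [0.9, -2.3, -5.3]
opening: 0.0012
grip_force: 58.8
time: 41.55
ee_pos: [0.5608, 0.189, 0.2501]
tcp_rot: [-3.136, -0.112, -0.001]
ft_force: [-4.0, 4.4, 2.5]
opening: 0.002
grip_force: 59.9
pos [0.5608 0.189  0.2501] toolx [0.997 0.072 0.   ] tooly [ 0.072 -0.997 -0.003] toolz [ 0.     0.003 -1.   ] t 41.55 open 0.002039905157445655 gf 59.87140095792711 F [-4.   4.4  2.5]
shift cm [-57.3   14.93  24.93]
tool yaw turn deg (tool z down => -world) 0.0 q6 1.7473162873016577
[ 0.00220411 -0.10515718  0.25013715] [0.77176995 0.54467669 0.01830791]
```

The nose is now resting on the plate. I'll release it and go back to the handle.

```bash

python3 -m crank '[[2,0,0,0,0],[2,0,0,0,0],[3,0,0,-3,0],[4.5,0,0,-4,0],[4.5,0,0,-4,0]]'
python3 -m crank '[[4.5,0,4.4,0,0],[4.5,0,4.4,0,0],[4.5,0,4.4,0,0],[4.5,0,4.4,0,0],[4.5,0,4.2,0,0]]'
python3 -m crank '[[4.5,0,0,0,0],[4.5,0,0,0,0]]'
python3 - <<'E'
from h import *
p=handle();print((np.linalg.inv(H())@np.array([*p,0,1]))[:2]);go(np.append(p,.262),94.1)
E
```

```text
time: 42.05
ee_pos: [0.5606, 0.1871, 0.3595]
tcp_rot: [3.139, 0.114, -0.001]
ft_force: [0.2, 0.5, 0.1]
opening: 0.0451
grip_force: 0.0
time: 42.55
ee_pos: [0.5765, -0.0322, 0.3593]
tcp_rot: [3.139, 0.114, 0.003]
ft_force: [0.3, 0.3, -0.3]
opening: 0.045
grip_force: 0.0
time: 42.75
ee_pos: [0.5765, -0.0313, 0.359]
tcp_rot: [3.14, 0.109, 0.001]
ft_force: [0.4, 0.5, -0.6]
opening: 0.045
grip_force: 0.0
handle [572.1 -28.9] [61.  13.2] 4.267309665679932 [ 266  185   21   91 1690]
[-0.00208483 -0.32332704]
pos [ 0.5764 -0.0303  0.3588] toolx [0.997 0.071 0.   ] tooly [ 0.071 -0.997 -0.   ] toolz [ 0.  0. -1.] t 42.8 open 0.04501198389871498 gf 0.0 F [ 0.2  0.6 -0.3]
shift cm [-0.42 -0.16  9.68]
tool yaw turn deg (tool z down => -world) -0.01 q6 1.3712760627390288
```

```bash

python3 -m crank '[[4.5,-0.4,-0.1,4,0],[4.5,0,0,3,0],[4.5,0,0,2.7,0],[2,0,0,0,0],[2,0,0,0,0]]'
python3 -m crank '[[2,0,-0.6,0,0],[2,0,-0.6,0,0],[2,0,-0.6,0,0],[2,0,-0.6,0,0],[2,0,-0.6,0,0]]'
python3 -m crank '[[2,0,-0.6,0,0],[2,0,-0.6,0,0],[2,0,-0.6,0,0],[2,0,-0.6,0,0],[2,0,-0.6,0,0]]'
python3 - <<'E'
from h import *
p=handle();print((np.linalg.inv(H())@np.array([*p,0,1]))[:2]);go(np.append(p,.262),94.1);print((np.linalg.inv(H())@np.append(read_state()['ee_pos'],1))[:3])
E
```

```text
time: 43.3
ee_pos: [0.5723, -0.028, 0.2615]
tcp_rot: [-3.139, -0.117, 0.001]
ft_force: [-0.3, -0.1, -1.2]
opening: 0.0201
grip_force: 0.0
time: 43.8
ee_pos: [0.5717, -0.0002, 0.2644]
tcp_rot: [3.135, 0.117, 0.009]
ft_force: [0.6, -8.2, 1.7]
opening: 0.0202
grip_force: 3.6
time: 44.3
ee_pos: [0.5701, 0.0292, 0.2654]
tcp_rot: [3.134, 0.118, 0.012]
ft_force: [1.1, -9.6, 4.1]
opening: 0.0201
grip_force: 4.8
handle [569.5  24.6] [66.6 13.8] 4.36740255355835 [ 271  224   37  154 4813]
[-0.00084328 -0.26982149]
pos [0.5701 0.0301 0.2654] toolx [0.997 0.075 0.008] tooly [ 0.075 -0.997  0.005] toolz [ 0.008 -0.004 -1.   ] t 44.35 open 0.019957487390108622 gf 3.7996208667755127 F [ 1.5 -6.8  4.7]
shift cm [-0.1   0.55  0.34]
tool yaw turn deg (tool z down => -world) 0.19 q6 1.476631148207037
[ 7.82789511e-05 -2.64325265e-01  2.65419063e-01]
```

```bash

python3 -m crank '[[2,0,-0.7,-0.1,0],[2,0,-0.7,-0.1,0],[2,0,-0.7,0,0],[2,0,-0.7,0,0],[2,0,-0.7,0,0]]'
python3 -m crank '[[2,0,-0.7,-0.1,0],[2,0,-0.7,-0.1,0],[2,0,-0.7,0,0],[2,0,-0.7,0,0],[2,0,-0.7,0,0]]'
python3 - <<'E'
from h import *
p=handle();print((np.linalg.inv(H())@np.array([*p,0,1]))[:2]);go(np.append(p,.262),94.1);print((np.linalg.inv(H())@np.append(read_state()['ee_pos'],1))[:3])
E
```

```text
time: 44.85
ee_pos: [0.5678, 0.0641, 0.2678]
tcp_rot: [3.134, 0.118, 0.013]
ft_force: [-0.4, -9.7, 5.6]
opening: 0.0202
grip_force: 5.0
time: 45.35
ee_pos: [0.564, 0.1, 0.2679]
tcp_rot: [3.136, 0.116, 0.007]
ft_force: [-0.0, -6.8, 0.6]
opening: 0.0201
grip_force: 3.6
handle [561.8  95.4] [68.  14.3] 3.4159181118011475 [ 271  223   38  154 4842]
[-0.00348316 -0.19862181]
pos [0.5639 0.101  0.2679] toolx [0.997 0.074 0.004] tooly [ 0.074 -0.997  0.002] toolz [ 0.004 -0.002 -1.   ] t 45.4 open 0.019703221007781328 gf 2.3676390945911407 F [ 1.6 -4.8  2. ]
shift cm [-0.26  0.54  0.59]
tool yaw turn deg (tool z down => -world) 0.15 q6 1.5999203517286904
[-0.00096386 -0.19320066  0.26793679]
```

```bash

python3 -m crank '[[2,0.1,-0.7,0,0],[2,0.1,-0.7,0,0],[2,0,-0.7,0,0],[2,0,-0.7,0,0],[2,0,-0.7,0,0]]'
python3 -m crank '[[2,0,-0.7,0,0],[2,0,-0.7,0,0],[2,0,-0.7,0,0],[2,0,-0.7,0,0]]'
python3 - <<'E'
from h import *
p=handle();print((np.linalg.inv(H())@np.array([*p,0,1]))[:2]);go(np.append(p,.262),94.1);print((np.linalg.inv(H())@np.append(read_state()['ee_pos'],1))[:3])
E
```

```text
time: 45.9
ee_pos: [0.5634, 0.1347, 0.2679]
tcp_rot: [3.136, 0.117, 0.006]
ft_force: [0.3, -8.3, 2.9]
opening: 0.0195
grip_force: 4.3
time: 46.3
ee_pos: [0.5614, 0.1626, 0.2679]
tcp_rot: [3.136, 0.117, 0.006]
ft_force: [0.6, -8.9, 3.8]
opening: 0.0199
grip_force: 4.3
handle [559.4 158.2] [67.5 13.5] 3.979325771331787 [ 272  223   36  153 4887]
[-0.00139814 -0.1358171 ]
pos [0.5613 0.1637 0.2679] toolx [0.997 0.074 0.004] tooly [ 0.074 -0.997  0.002] toolz [ 0.004 -0.002 -1.   ] t 46.35 open 0.019853649412677688 gf 2.984243407845497 F [ 0.2 -6.9  2.6]
shift cm [-0.23  0.53  0.59]
tool yaw turn deg (tool z down => -world) 0.15 q6 1.7083755136990793
[ 0.00090818 -0.13049725  0.26790832]
```

Handle at −0.136, so about 20 mm remain. I'll push until it meets the stop.

```bash

python3 -m crank '[[2,0,-0.6,0,0],[2,0,-0.6,0,0],[2,0,-0.4,0,0]]'
python3 -m crank '[[2,0,-0.3,0,0],[2,0,-0.2,0,0]]'
python3 -m crank '[[2,0,-0.3,0,0],[2,0,0,0,0]]'
python3 - <<'E'
from h import *
p=handle();print((np.linalg.inv(H())@np.array([*p,0,1]))[:2]);print((np.linalg.inv(H())@np.append(read_state()['ee_pos'],1))[:3])
E
```

```text
time: 46.65
ee_pos: [0.5602, 0.1786, 0.2679]
tcp_rot: [3.136, 0.117, 0.006]
ft_force: [0.4, -8.6, 4.2]
opening: 0.02
grip_force: 4.5
time: 46.85
ee_pos: [0.5601, 0.1818, 0.2678]
tcp_rot: [3.131, 0.12, 0.006]
ft_force: [2.7, -19.1, 4.9]
opening: 0.0202
grip_force: 9.7
time: 47.05
ee_pos: [0.5605, 0.1829, 0.2678]
tcp_rot: [3.127, 0.121, 0.007]
ft_force: [3.5, -22.2, 4.0]
opening: 0.0201
grip_force: 11.4
handle [558.6 176.6] [67.5 13.5] 4.212977409362793 [ 273  223   36  153 4914]
[-0.00079159 -0.11739726]
[ 0.0014738  -0.11134446  0.26781374]
```

The tray is at the stop: handle at −0.117 gives tray y ≈ +0.004, with the force rising. I'll release and go round to the outer side of the knob with the fingers closed.

```bash

python3 -m crank '[[2,0,0.5,0,0],[4,0,0.3,0,0],[4.5,0,-0.3,0,0],[4.5,0,0,0,0],[4.5,0,0,-4,0]]'
python3 -m crank '[[4.5,0,0,-4,0],[2,-4,2,-2,0],[0,-4,2,0,0],[0,-4,2,0,0],[0,-3.2,1.9,0,0]]'
python3 -m crank '[[0,0,0,0,0],[0,0,0,0,0]]'
python3 - <<'E'
from h import *
h=H();Hi=np.linalg.inv(h);W=lambda x,y,z:(h@np.array([x,y,z,1]))[:3]
d=cam("wrist");cv2.imwrite("pics/x8.png",d["pixels"][:,:,::-1])
hsv=cv2.cvtColor(d["pixels"],cv2.COLOR_RGB2HSV)
c=w2pix(d,W(-.1095,-.178,.121));print("knob exp px",c)
x0,y0=int(c[0])-45,int(c[1])-45;m=(hsv[y0:y0+90,x0:x0+90,2]<38).astype(np.uint8)
n,l,st,ce=cv2.connectedComponentsWithStats(m);
for i in range(1,n):
    if st[i,4]>60:print(st[i],Hi@np.append(pix2w(d,*(ce[i]+[x0,y0]),.102),1))
go(W(-.150,-.195,.268),94.1);print((Hi@np.append(read_state()['ee_pos'],1))[:3])
E
```

```text
time: 47.6
ee_pos: [0.5557, 0.1827, 0.3002]
tcp_rot: [3.138, 0.115, -0.02]
ft_force: [0.1, 0.7, -0.3]
opening: 0.0451
grip_force: 0.0
time: 48.1
ee_pos: [0.4106, 0.0928, 0.3653]
tcp_rot: [-3.139, -0.117, 0.002]
ft_force: [0.3, -1.0, -0.2]
opening: -0.0003
grip_force: 0.0
time: 48.3
ee_pos: [0.4126, 0.093, 0.3658]
tcp_rot: [-3.138, -0.114, -0.002]
ft_force: [0.3, -0.2, -0.2]
opening: 0.0001
grip_force: 0.0
knob exp px [260.02910274 158.5605725 ]
[ 41  28  24  27 433] [-0.10945336 -0.18225632  0.102       1.        ]
pos [0.4136 0.0932 0.3662] toolx [0.997 0.073 0.002] tooly [ 0.073 -0.997 -0.001] toolz [ 0.002  0.001 -1.   ] t 48.35 open 0.00012802200498948416 gf 0.0 F [-0.1  0.  -0.3]
shift cm [0.12 0.5  9.82]
tool yaw turn deg (tool z down => -world) 0.09 q6 1.6159494659064764
[-0.15144207 -0.1901257   0.3661996 ]
```

```bash

python3 -m crank '[[0,0,0.4,4,0],[0,0,0,4,0],[0,0,0,1.8,0],[0,0,0,0,0]]'
python3 -m crank '[[0,1.3,0,0,0],[0,1.3,-0.1,0,0],[0,1.2,-0.2,0,0],[0,1,-0.5,0,0]]'
python3 -m crank '[[0,0.9,-0.5,0,0],[0,0.8,-0.5,0,0],[0,0,0,0,0]]'
python3 -m crank '[[0,0.6,-0.5,0,0],[0,0.2,-0.5,0,0],[0,0,0,0,0]]'
python3 - <<'E'
from h import *
h=H();Hi=np.linalg.inv(h);W=lambda x,y,z:(h@np.array([x,y,z,1]))[:3]
d=cam("wrist");cv2.imwrite("pics/x9.png",d["pixels"][:,:,::-1])
go(W(-.078,-.166,.268),94.1);print((Hi@np.append(read_state()['ee_pos'],1))[:3],read_state()["moment"])
E
```

```text
time: 48.75
ee_pos: [0.4129, 0.0892, 0.2648]
tcp_rot: [3.139, 0.115, -0.01]
ft_force: [-0.4, 0.4, 0.3]
opening: -0.0003
grip_force: 0.0
time: 49.15
ee_pos: [0.4625, 0.1, 0.2686]
tcp_rot: [3.139, 0.114, 0.002]
ft_force: [-1.7, -3.0, 1.4]
opening: -0.0003
grip_force: 1.3
time: 49.45
ee_pos: [0.4782, 0.1123, 0.2679]
tcp_rot: [-3.139, -0.115, -0.005]
ft_force: [-1.0, 0.4, -1.0]
opening: 0.0001
grip_force: 0.0
time: 49.75
ee_pos: [0.4846, 0.1218, 0.2678]
tcp_rot: [3.138, 0.116, 0.002]
ft_force: [-0.8, -4.0, 0.1]
opening: -0.0001
grip_force: 2.1
pos [0.4845 0.1217 0.2677] toolx [0.997 0.074 0.001] tooly [ 0.074 -0.997  0.001] toolz [ 0.001 -0.001 -1.   ] t 49.8 open 4.2664375041475994e-05 gf 2.0229054987430573 F [ 0.3 -4.5  0.1]
shift cm [ 0.06 -0.08 -0.03]
tool yaw turn deg (tool z down => -world) 0.12 q6 1.6577185899648887
[-0.07864196 -0.16681707  0.26773643] [-0.58834075 -0.03062082 -0.0186617 ]
```

```bash

python3 -m crank '[[0,0,-0.3,0,0],[0,0,0,0,0]]'
python3 -m crank '[[0,0,-0.3,0,0],[0,0,0,0,0]]'
python3 -m crank '[[0,0,-0.2,0,0],[0,0,0,0,0]]'
```

```text
time: 50.0
ee_pos: [0.4845, 0.1229, 0.2678]
tcp_rot: [3.133, 0.118, 0.002]
ft_force: [0.9, -13.2, 1.4]
opening: -0.0004
grip_force: 6.5
time: 50.2
ee_pos: [0.4845, 0.124, 0.2678]
tcp_rot: [3.128, 0.121, 0.002]
ft_force: [1.5, -21.1, 3.3]
opening: -0.0001
grip_force: 11.0
time: 50.4
ee_pos: [0.4845, 0.1247, 0.2679]
tcp_rot: [3.125, 0.122, 0.002]
ft_force: [2.3, -27.4, 2.8]
opening: -0.0003
grip_force: 13.8
```

The bar is firm on its stop. I'll back off, rise and check the knob, the tray and the handle from above.

```bash

python3 -m crank '[[0,0,1,0,0],[0,0,1.5,0,0],[0,0,0,-4,0],[0,0,0,-4,0],[0,0,0,-4,0]]'
python3 -m crank '[[0,1,3,-2,0],[0,1,2,0,0],[0,0,0,0,0],[0,0,0,0,0]]'
python3 - <<'E'
from h import *
h=H();Hi=np.linalg.inv(h);W=lambda x,y,z:(h@np.array([x,y,z,1]))[:3]
d=cam("wrist");cv2.imwrite("pics/xa.png",d["pixels"][:,:,::-1])
hsv=cv2.cvtColor(d["pixels"],cv2.COLOR_RGB2HSV)
c=w2pix(d,W(-.077,-.143,.121));print("knob exp px",c,"tip exp",w2pix(d,W(-.015,-.143,.08)))
x0,y0=max(int(c[0])-45,0),max(int(c[1])-45,0);m=(hsv[y0:y0+90,x0:x0+90,2]<38).astype(np.uint8)
n,l,st,ce=cv2.connectedComponentsWithStats(m)
for i in range(1,n):
    if st[i,4]>60:print(st[i],Hi@np.append(pix2w(d,*(ce[i]+[x0,y0]),.102),1))
for x in(-.06,-.05,-.04,-.03,-.02):print("bar y -.17..-.12, 1mm",x,prof(d,W(x,-.17,.08),W(x,-.12,.08),51).tolist())
p=handle();print("handle hood",(Hi@np.array([*p,0,1]))[:2])
go(W(-.05,-.25,.35),94.1)
E
```

```text
time: 50.9
ee_pos: [0.4853, 0.1051, 0.3889]
tcp_rot: [-3.138, -0.113, -0.001]
ft_force: [0.9, 0.6, 0.2]
opening: -0.0002
grip_force: 0.0
time: 51.3
ee_pos: [0.5088, 0.0567, 0.4074]
tcp_rot: [-3.138, -0.112, -0.0]
ft_force: [-0.7, -0.4, -0.9]
opening: 0.0001
grip_force: 0.0
knob exp px [161.41443658 231.17849523] tip exp [170.23373602 142.97278349]
[ 43   9  31  44 551] [-0.07490111 -0.14764573  0.102       1.        ]
bar y -.17..-.12, 1mm -0.06 [153, 138, 122, 109, 94, 74, 61, 65, 77, 90, 96, 98, 98, 98, 96, 89, 77, 59, 43, 40, 50, 61, 70, 74, 75, 75, 76, 81, 95, 117, 136, 147, 152, 155, 155, 151, 145, 140, 138, 138, 137, 137, 137, 137, 137, 137, 137, 137, 137, 137, 137]
bar y -.17..-.12, 1mm -0.05 [146, 130, 121, 113, 96, 74, 61, 63, 76, 90, 98, 100, 101, 101, 100, 98, 88, 67, 46, 40, 49, 62, 72, 80, 84, 85, 86, 88, 100, 120, 136, 142, 143, 143, 143, 143, 143, 143, 143, 143, 143, 143, 143, 143, 143, 142, 142, 142, 143, 142, 142]
bar y -.17..-.12, 1mm -0.04 [152, 140, 127, 116, 98, 76, 60, 61, 73, 87, 95, 99, 99, 99, 99, 98, 94, 77, 54, 41, 47, 59, 70, 79, 83, 86, 87, 88, 97, 114, 1
[... 291 characters left out ...]
, 104, 112, 117, 119, 124, 132, 138, 140, 139, 139, 136, 126]
bar y -.17..-.12, 1mm -0.02 [149, 134, 123, 118, 105, 83, 63, 59, 69, 85, 95, 100, 100, 101, 100, 100, 97, 85, 62, 44, 44, 56, 67, 75, 77, 68, 52, 40, 44, 65, 99, 122, 119, 99, 82, 76, 89, 121, 147, 149, 144, 151, 155, 138, 110, 91, 88, 89, 91, 94, 97]
handle [558.8 179.7] [59.9 12.3] 4.642475128173828 [ 103   81   26   87 1413]
handle hood [-0.00037286 -0.11433962]
pos [0.5083 0.0572 0.4067] toolx [ 0.997  0.073 -0.002] tooly [ 0.073 -0.997 -0.001] toolz [-0.002  0.001 -1.   ] t 51.4 open -7.335135829849119e-05 gf 0.0 F [ 0.  -0.4 -0.9]
shift cm [0.96 1.72 5.67]
tool yaw turn deg (tool z down => -world) 0.08 q6 1.5238648457731845
```

The bar lies parallel to the mouth over x = −60 to −20 mm, so its angle is about 0. The tray is home, with the handle at −0.114 to −0.117, and the robot is clear. Handing in.

```bash
python3 -c "
from bench import *
print(sign_off())"
```

```text
the job is handed in; nothing more can be done
None
```

I handed the job in: both blocks are in the tray, the wedge is on the bench, the tray is home against the stop and the turn-bar is shut. One departure: the tray jammed at the step, and while trying to free it by the handle I briefly carried nearly its whole weight about 1 cm up. I then eased the nose over by its front wall and slid it the rest of the way by the handle; no verdict came back.

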